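# Clear and change the mould plate of a tablet press

### The arm

A 6-joint arm with a two-finger parallel gripper is mounted at the origin on the work surface. World frame = base frame: x ahead of the robot, y to its left, z up, the work surface at z = 0. Lengths are in m, angles in rad, forces in N, time in s.
With the tool pointing down it reaches from about 0.425 to 0.925 m from the base axis. Payload 12.5 kg.
Tool frame: the origin (TCP) lies midway between the tips of the shut fingers; the grasp point (between the pads) lies 19 mm behind it; y points along the fingers, z is the direction in which the jaws open and shut, and the axes are right-handed (so a half turn about y gives the same grasp; the last joint's range is limited). The gripper opens to 85 mm and grips with 20 to 120 N. Pads are 22 mm wide; open, the fingers measure 114 mm over their backs; the gripper's body (76 mm by 85 mm) begins 54 mm behind the grasp point. The pads swing forward as they close: fully open they stand 13 mm farther back than shut.
Start: joints at [-1.222, 0.491, 1.559, -0, 1.092, -0.106], TCP at [0.275, -0.561, 0.231] pointing down, gripper open.
Joint ranges: [-3.1, 3.1], [-0.84, 2.19], [0.05, 2.79], [-1.13, 4.28], [0.06, 2.93], [-2.69, 2.69]. Speed limits (rad/s): [2.22, 2.22, 2.79, 3.14, 3.14, 3.14].

### API

Orientations are given as a 3x3 rotation matrix whose columns are the frame's x, y, z axes.
In Python, from plant import robot gives the robot as it stands. The module is installed in compiled form; this text tells all that it offers.
- The arm moves only by the shell command python3 -m creep 'ROWS' [FORCE]. ROWS is JSON, a list of rows, each a list of 3 entries, a list of its own where there are three numbers: the shift along the tool's x, y, z in m, then the turn about the tool's y in rad, then the gripper command: -1 is shut, 1 is fully open, values between are in proportion. In form: [[[tx, ty, tz], yaw, jaw], ...]. A call has 1 to 10 rows; each row shifts and turns the commanded pose from where the row before left it, along the tool's axes as they then stand; what a row does not reach is not made up. A row lasts 1/8 s, in which the tool goes at most 62.5 mm and 10.7 degrees, less where a joint would pass 70% of its speed; a pose out of reach is approached as far as the arm can. A call is refused whole if a number of a shift passes 0.0625 or a number of a turn 0.188, either way. A call with a gripper value outside its range is refused whole. The fingers move at their own pace and stop on an object; FORCE is the grip in N (left out, the last holds). Time passes only in rows, so rows that do not move let the fingers close. It gives the time, the measured TCP pose, the force and the opening at its end, in the units of the state.
- robot.sense(): the state, without advancing time (a new reading comes with each control period).
- robot.read_camera(name): name is "side" or "top" or "wrist"; returns a dict with "color" (420x560x3 uint8, red, green, blue), "fx", "fy", "cx", "cy" (pixels), "world_from_camera" (4x4, takes a point from camera to world coordinates). Camera axes: x right, y up, looking along -z (the intrinsics and any distortion apply to the point x, -y, -z); pixel columns grow to the right and rows downward; lengths in m; the calibration is good to about 2 mm. A picture is of the moment at which its call begins. There is no depth.
- robot.finish_job(): hands the job in, once; it reports no verdict.
Trained networks look in the newest picture that a camera, given by its name, has taken for a name from the list of things; names that differ only in an ending like _2 or _b are one class to them, and where a whole thing is asked for, a point or a joint stands for the part that bears it (a point fixed in the world has none). Each returns a list of dicts, best first, with "confidence" (0 to 1); they miss things now and then, are a little off and sometimes report something else, mostly with a low value. They report only what shows in the picture. A call takes as long as a camera call. They do not tell look-alikes from the thing itself.
- robot.find_in(thing, camera): "xy" ([column, row] in pixels, amid what is visible of it).
The state is a dict: "clock": time; "joints": joint angles; "qd": joint speeds; "effort": joint torques, N m; "eef_pos": TCP position; "tool_rot": TCP orientation; "ft_force": force on the tool from outside, world axes, zero at the start; "ft_torque": the same for the moment, N m; "gripper_width": finger opening in m.
Only numpy, scipy, OpenCV 4.12 (cv2) and the standard library are available. Lean on these libraries where they do the work, as an engineer would, in place of code of your own. Each camera call takes 0.05 s, during which the arm holds its last target.

### The job

First push every tablet left in the tablet press's plate out into the catch tray with the ejector slides, without touching the tablets. Then swing both ejector levers fully outward to pry the used plate free and lay it flat in the white wash tray; set the clean plate from the mat into the bay, resting on the open levers, and swing both levers fully inward so that it is latched down. Leave the two jars where they are.

Things in the scene. Friction and masses are not known exactly. Their poses are not given: they have to be found in the camera images.
- press: Fixed white tablet press, 250 mm wide. Origin on the worktop under the bay's centre; x runs from the push tabs (robot side) to the catch tray, y to the left lever. Bay: flat bed 40 mm above the worktop between corner guides (2 mm clearance each side of a plate) that rise to 66 mm, then 14 mm of flared lead-in. A sprung pad in the bed lifts an unlatched plate 6 mm (6 to 8 N).
- catch (a point): Centre of the floor of the open catch tray on the far side of the press, 5 mm above the worktop; its inside is 86 mm (x) by 188 mm (y), its outer walls end 33 mm above the worktop.
- lever_left (a joint): Ejector lever at the left (+y) end of the bay. 0 rad: swung fully inward (its nose latches the plate's end ear down); 1.35 rad: swung fully outward (its toe has lifted that end of the plate about 18 mm). Stiff friction hinge (0.15 Nm, about 3 N at the knob); it stays where it is left. The hinge axis runs along the press's x.
- lever_right (a joint): The same at the right (-y) end: 0 rad inward, 1.35 rad outward.
- hinge_left (a point): Point on the hinge axis of the left lever, 105 mm from the press centre, 46 mm above the worktop.
- hinge_right (a point): The same for the right lever.
- knob_left (a point): Centre of the black grip bar on the left lever: 12 mm thick, 36 mm long along the press's x, on an 8 mm rod. It swings in the press's y-z plane 55 mm from the hinge; from straight above the hinge it leans 0.35 rad inward at lever 0 and 1.0 rad outward at lever 1.35. Push it with closed fingers from its inner or outer side.
- knob_right (a point): The same for the right lever.
- tab0 (a point): Push tab of ejector slide 0 (0 at the -y end, 42 mm apart): upright, 20 mm wide, 50 tall, 8 thick. Point on its face towards the robot, 15 mm below its top (97 mm above the worktop). Pushed 64 mm along the press's +x it drives a blade through channel 0; it meets a tablet after about 35 mm, which drops off near full travel. Springs back (2 to 4.6 N).
- tablet0_c (a point): Centre of a white pressed tablet, 26 x 26 x 10 mm, 11 g, lying at the start in channel 0 of the used plate (absent in some starts).
- tab1 (a point): Push tab of ejector slide 1 (0 at the -y end, 42 mm apart): upright, 20 mm wide, 50 tall, 8 thick. Point on its face towards the robot, 15 mm below its top (97 mm above the worktop). Pushed 64 mm along the press's +x it drives a blade through channel 1; it meets a tablet after about 35 mm, which drops off near full travel. Springs back (2 to 4.6 N).
- tablet1_c (a point): Centre of a white pressed tablet, 26 x 26 x 10 mm, 11 g, lying at the start in channel 1 of the used plate (absent in some starts).
- tab2 (a point): Push tab of ejector slide 2 (0 at the -y end, 42 mm apart): upright, 20 mm wide, 50 tall, 8 thick. Point on its face towards the robot, 15 mm below its top (97 mm above the worktop). Pushed 64 mm along the press's +x it drives a blade through channel 2; it meets a tablet after about 35 mm, which drops off near full travel. Springs back (2 to 4.6 N).
- tablet2_c (a point): Centre of a white pressed tablet, 26 x 26 x 10 mm, 11 g, lying at the start in channel 2 of the used plate (absent in some starts).
- tab3 (a point): Push tab of ejector slide 3 (0 at the -y end, 42 mm apart): upright, 20 mm wide, 50 tall, 8 thick. Point on its face towards the robot, 15 mm below its top (97 mm above the worktop). Pushed 64 mm along the press's +x it drives a blade through channel 3; it meets a tablet after about 35 mm, which drops off near full travel. Springs back (2 to 4.6 N).
- tablet3_c (a point): Centre of a white pressed tablet, 26 x 26 x 10 mm, 11 g, lying at the start in channel 3 of the used plate (absent in some starts).
- used_plate_grip (a point): Used mould plate, steel, 60 mm (x) by 200 mm (y, with a 12 x 24 x 6 mm ear at each end), 0.4 kg, four channels, same either way round. Point: centre of its raised handle bar, 10 mm thick (x), 50 long (y), 14 tall, on a centre post; it is 41 mm above the underside, 25 mm above the ribs. Its height: seated in the press 81 to 83 mm, on the open levers 99. It starts seated in the press bay.
- clean_plate_grip (a point): Clean mould plate, steel, 60 mm (x) by 200 mm (y, with a 12 x 24 x 6 mm ear at each end), 0.4 kg, four channels, same either way round. Point: centre of its raised handle bar, 10 mm thick (x), 50 long (y), 14 tall, on a centre post; it is 41 mm above the underside, 25 mm above the ribs. Its height: seated in the press 81 to 83 mm, on the open levers 99. It starts on the grey mat.
- wash_tray: Fixed white open tray, outside 270 mm (x) by 130 mm (y), 34 mm tall, walls and floor 4 mm; origin at the centre of its underside. The other side of the press from the mat.
- mat: Fixed grey mat 270 mm (x) by 140 mm (y), 3 mm thick; origin at the centre of its underside.
- jar: Lidded glass jar, 66 mm across, 75 mm tall, origin at its base. Not part of the job.
- jar2: Lidded glass jar, 56 mm across, 60 mm tall, origin at its base. Not part of the job.
Things that resemble listed ones, but are neither listed nor needed, are in the scene too. Leave any yellow look-alike of the part that bears clean_plate_grip alone.

How it is judged:
On the way, in this order (a step that is already met when the one before it is completed fails the run):
1. all tablets are in the catch tray while the used plate is still latched in the bay (x of tablet0_c in the frame of press between 0.03 and 0.125 m and y of tablet0_c in the frame of press between -0.098 and 0.098 m and z of tablet0_c in the frame of press between 0 and 0.034 m and x of tablet1_c in the frame of press between 0.03 and 0.125 m and y of tablet1_c in the frame of press between -0.098 and 0.098 m and z of tablet1_c in the frame of press between 0 and 0.034 m and x of tablet2_c in the frame of press between 0.03 and 0.125 m and y of tablet2_c in the frame of press between -0.098 and 0.098 m and z of tablet2_c in the frame of press between 0 and 0.034 m and x of tablet3_c in the frame of press between 0.03 and 0.125 m and y of tablet3_c in the frame of press between -0.098 and 0.098 m and z of tablet3_c in the frame of press between 0 and 0.034 m and x of used_plate_grip in the frame of press between -0.006 and 0.006 m and y of used_plate_grip in the frame of press between -0.006 and 0.006 m and z of used_plate_grip in the frame of press between 0.078 and 0.085 m and angle between the y axis of used_plate_grip and the y axis of press, either way round below 0.06 rad and value of joint each of lever_left, lever_right below 0.2 rad), for 0.2 s.
2. both levers are swung outward and the used plate is raised in the bay (value of joint each of lever_left, lever_right above 1.1 rad and z of used_plate_grip in the frame of press above 0.093 m), for 0.2 s.
3. the used plate lies flat in the wash tray (x of used_plate_grip in the frame of wash_tray between -0.05 and 0.05 m and y of used_plate_grip in the frame of wash_tray between -0.05 and 0.05 m and z of used_plate_grip in the frame of wash_tray below 0.052 m and angle between used_plate_grip's own z axis and vertical below 0.1 rad and linear speed of used_plate below 0.03 m/s), for 0.2 s.
4. the clean plate rests in the bay on the open levers (x of clean_plate_grip in the frame of press between -0.006 and 0.006 m and y of clean_plate_grip in the frame of press between -0.006 and 0.006 m and z of clean_plate_grip in the frame of press between 0.091 and 0.105 m and angle between the y axis of clean_plate_grip and the y axis of press, either way round below 0.06 rad and value of joint each of lever_left, lever_right above 1 rad and contact force between the fingers and clean_plate below 0.2 N), for 0.2 s.
At the end, for the whole second after the job is handed in: All tablets in the catch tray; used plate flat in the wash tray (handle within 50 mm of its centre each way, tilt < 0.1 rad); clean plate in the bay within 6 mm and 0.06 rad, at most 4 mm above the bed, both levers within 0.12 rad of fully inward; plates at rest (x of tablet0_c in the frame of press between 0.03 and 0.125 m and y of tablet0_c in the frame of press between -0.098 and 0.098 m and z of tablet0_c in the frame of press between 0 and 0.034 m and x of tablet1_c in the frame of press between 0.03 and 0.125 m and y of tablet1_c in the frame of press between -0.098 and 0.098 m and z of tablet1_c in the frame of press between 0 and 0.034 m and x of tablet2_c in the frame of press between 0.03 and 0.125 m and y of tablet2_c in the frame of press between -0.098 and 0.098 m and z of tablet2_c in the frame of press between 0 and 0.034 m and x of tablet3_c in the frame of press between 0.03 and 0.125 m and y of tablet3_c in the frame of press between -0.098 and 0.098 m and z of tablet3_c in the frame of press between 0 and 0.034 m and x of used_plate_grip in the frame of wash_tray between -0.05 and 0.05 m and y of used_plate_grip in the frame of wash_tray between -0.05 and 0.05 m and z of used_plate_grip in the frame of wash_tray below 0.052 m and angle between used_plate_grip's own z axis and vertical below 0.1 rad and x of clean_plate_grip in the frame of press between -0.006 and 0.006 m and y of clean_plate_grip in the frame of press between -0.006 and 0.006 m and z of clean_plate_grip in the frame of press between 0.078 and 0.085 m and angle between the y axis of clean_plate_grip and the y axis of press, either way round below 0.06 rad and value of joint each of lever_left, lever_right below 0.12 rad and linear speed of each of clean_plate, used_plate below 0.02 m/s); the robot touches nothing.
It fails at once if a tablet is touched by the robot (contact force between any of the fingers, the arm and tablet0 above 0.3 N or contact force between any of the fingers, the arm and tablet1 above 0.3 N or contact force between any of the fingers, the arm and tablet2 above 0.3 N or contact force between any of the fingers, the arm and tablet3 above 0.3 N).
It fails at once if a jar is moved more than 30 mm (distance of any of jar, jar2 from where it was at the start of the episode above 0.03 m).
Of tablet0, tablet1, tablet2, tablet3 only 2 to 4 are there at a start; the rules pass over those that are not, and their reading is None.
At some moment in a run one of clean_plate may be knocked a few centimetres aside while the robot is not near it.
It also fails if it takes over 192 s, if anything falls off the work surface, if the arm or the gripper's body presses on something with over 40 N, if the wrist force passes 120 N, or if a joint passes its speed limit or range.

## Working session

There is one attempt and no reset: what is moved stays moved. The work goes in short steps, Python scripts to look and compute and a shell command to move; the robot and the scene stay as the last step left them, time stands still between calls to the robot, and variables do not carry over. Pictures are saved under pics/ and viewed, and the job is handed in when it is done.

```bash
ls; mkdir -p pics
cat > h.py <<'E'
import numpy as np, cv2
from plant import robot
def snap(name,fn,crop=None,scale=1):
    d=robot.read_camera(name); im=d["color"][:,:,::-1]
    if crop: a,b,c,e=crop; im=im[b:e,a:c]
    if scale!=1: im=cv2.resize(im,None,fx=scale,fy=scale,interpolation=cv2.INTER_CUBIC)
    cv2.imwrite("pics/"+fn,im); return d
def ray(d,px):
    T=np.array(d["world_from_camera"]); v=np.array([(px[0]-d["cx"])/d["fx"],-(px[1]-d["cy"])/d["fy"],-1.])
    return T[:3,3],T[:3,:3]@v
def atz(d,px,z):
    o,v=ray(d,px); return o+v*(z-o[2])/v[2]
def proj(d,p):
    T=np.array(d["world_from_camera"]); q=T[:3,:3].T@(np.array(p)-T[:3,3])
    return np.array([d["cx"]+d["fx"]*q[0]/-q[2], d["cy"]-d["fy"]*q[1]/-q[2]])
def tri(d1,p1,d2,p2):
    A=[];b=[]
    M=np.zeros((3,3));r=np.zeros(3)
    for d,p in((d1,p1),(d2,p2)):
        o,v=ray(d,p);v=v/np.linalg.norm(v);P=np.eye(3)-np.outer(v,v);M+=P;r+=P@o
    return np.linalg.solve(M,r)
E
python3 - <<'E'
from h import *
s=robot.sense(); print(s["clock"],s["eef_pos"],np.round(s["tool_rot"],3),s["gripper_width"])
for c in("top","side","wrist"):
    d=snap(c,c+"0.png"); print(c,[k for k in d if k!="color"],d["fx"],d["fy"],d["cx"],d["cy"],np.round(d["world_from_camera"],3).tolist())
    for k in d:
        if "dist" in k: print(d[k])
E
```

```text
pics
0.0 [ 0.2744702  -0.56126229  0.23074518] [[-0.898 -0.     0.439]
 [-0.439  0.001 -0.898]
 [-0.    -1.    -0.001]] 0.08500498518963485
top ['fx', 'fy', 'cx', 'cy', 'world_from_camera'] 435.6811285667943 435.6811285667943 281.86327653811423 204.78189261961077 [[0.024, 0.985, -0.171, 0.255], [-1.0, 0.025, 0.001, -0.015], [0.005, 0.171, 0.985, 1.035], [0.0, 0.0, 0.0, 1.0]]
side ['fx', 'fy', 'cx', 'cy', 'world_from_camera'] 457.7031999065861 457.7031999065861 286.06420333053165 212.5788874506054 [[-0.72, 0.524, -0.454, -0.17], [-0.694, -0.553, 0.462, 0.583], [-0.009, 0.648, 0.762, 1.101], [0.0, 0.0, 0.0, 1.0]]
wrist ['fx', 'fy', 'cx', 'cy', 'world_from_camera'] 341.62893332617693 341.62893332617693 282.528619256255 212.45153903449503 [[0.44, 0.859, 0.263, 0.342], [-0.898, 0.421, 0.128, -0.529], [-0.001, -0.293, 0.956, 0.372], [0.0, 0.0, 0.0, 1.0]]
```

View pics/top0.png

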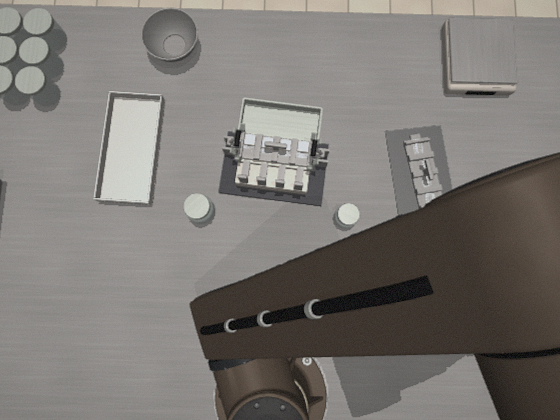

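View pics/side0.png

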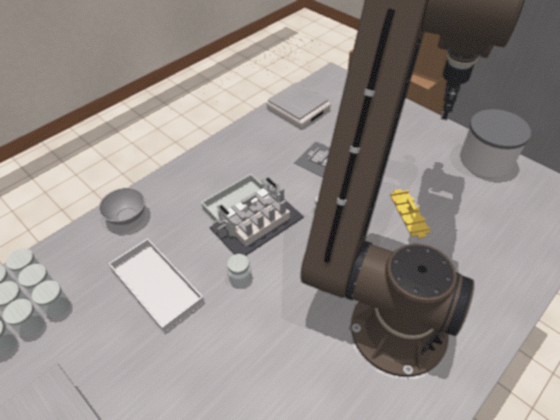

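Run:
```python
from h import *
for c in("top","side"):
    d=snap(c,c+"1.png")
    for n in ["press","tab0","tab1","tab2","tab3","tablet0_c","knob_left","knob_right","used_plate_grip","clean_plate_grip","wash_tray","mat","catch","jar","hinge_left","hinge_right"]:
        print(c,n,[(np.round(r["xy"]).tolist(),round(r["confidence"],2)) for r in robot.find_in(n,c)][:6])
print(robot.sense()["clock"])
```

```text
top press [([274.0, 162.0], 0.66)]
top tab0 [([247.0, 176.0], 0.67), ([299.0, 179.0], 0.63), ([280.0, 174.0], 0.54), ([261.0, 177.0], 0.51)]
top tab1 [([247.0, 176.0], 0.67), ([299.0, 179.0], 0.63), ([280.0, 174.0], 0.54), ([261.0, 177.0], 0.51)]
top tab2 [([247.0, 176.0], 0.67), ([299.0, 179.0], 0.63), ([280.0, 174.0], 0.54), ([261.0, 177.0], 0.51)]
top tab3 [([247.0, 176.0], 0.67), ([299.0, 179.0], 0.63), ([280.0, 174.0], 0.54), ([261.0, 177.0], 0.51)]
top tablet0_c [([306.0, 147.0], 0.53)]
top knob_left [([235.0, 142.0], 0.72), ([345.0, 216.0], 0.57)]
top knob_right [([313.0, 153.0], 0.58)]
top used_plate_grip [([275.0, 151.0], 0.68), ([347.0, 214.0], 0.4)]
top clean_plate_grip [([422.0, 168.0], 0.88), ([274.0, 163.0], 0.4)]
top wash_tray [([134.0, 150.0], 0.68)]
top mat [([403.0, 162.0], 0.91)]
top catch [([278.0, 163.0], 0.89)]
top jar [([198.0, 208.0], 0.75), ([344.0, 215.0], 0.71), ([274.0, 162.0], 0.62)]
top hinge_left [([275.0, 164.0], 0.84), ([262.0, 176.0], 0.48), ([314.0, 152.0], 0.35)]
top hinge_right [([276.0, 162.0], 0.82)]
side press [([248.0, 221.0], 0.58)]
side tab0
[... 327 characters left out ...]
, 205.0], 0.62), ([246.0, 225.0], 0.59), ([262.0, 220.0], 0.5), ([319.0, 156.0], 0.24)]
side tablet0_c []
side knob_left [([222.0, 215.0], 0.62), ([317.0, 152.0], 0.44)]
side knob_right [([271.0, 184.0], 0.58), ([249.0, 216.0], 0.5)]
side used_plate_grip [([253.0, 210.0], 0.67), ([249.0, 216.0], 0.58)]
side clean_plate_grip [([411.0, 214.0], 0.69), ([318.0, 156.0], 0.64)]
side wash_tray [([156.0, 279.0], 0.69)]
side mat [([312.0, 163.0], 0.76), ([273.0, 185.0], 0.3)]
side catch [([249.0, 215.0], 0.69), ([310.0, 163.0], 0.69), ([284.0, 206.0], 0.31)]
side jar [([238.0, 269.0], 0.86)]
side hinge_left [([247.0, 216.0], 0.84)]
side hinge_right [([156.0, 281.0], 0.61), ([253.0, 216.0], 0.6)]
1.85
```

Top view: the press is at (274,160), the wash tray (130,148) on its left and the mat with the clean plate (422,170) on its right. Jars are at (198,208) and (347,214). In the side view, the yellow look-alike is at (410,213), off the mat. I'll zoom in on the press next.

Run:
```python
from h import *
d=snap("top","topz.png",(205,85,345,215),5)
# rough geometry
for n,p,z in [("tab0?",(299,179),.1),("tab3?",(247,176),.1),("kl",(235,142),.098),("kr",(313,153),.098),("grip",(275,148),.082),("clean",(425,172),.044),("jar",(198,208),.06),("jar2",(347,214),.06)]:
    print(n,np.round(atz(d,p,z),3))
# base-black mat corners etc
```

```text
tab0? [ 0.475 -0.052  0.1  ]
tab3? [0.479 0.062 0.1  ]
kl [0.557 0.092 0.098]
kr [ 0.536 -0.083  0.098]
grip [0.55  0.003 0.082]
clean [ 0.513 -0.35   0.044]
jar [0.411 0.174 0.06 ]
jar2 [ 0.406 -0.164  0.06 ]
```

View pics/topz.png

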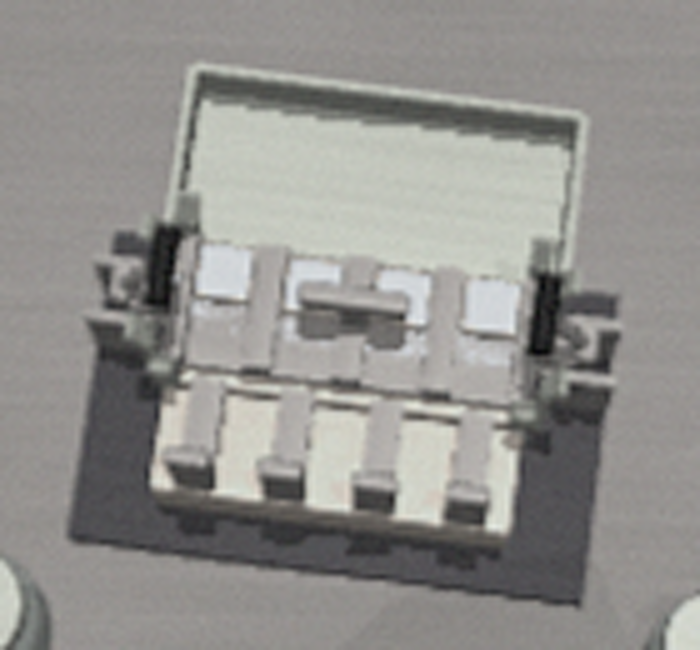

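Run:
```python
from h import *
from scipy.optimize import least_squares
d=robot.read_camera("top")
Z=lambda u,v:(205+(u+.5)/5-.5,85+(v+.5)/5-.5)
obs=[("kl",Z(163,265)),("kr",Z(545,312)),("grip",Z(355,298)),
("t3",Z(190,455)),("t2",Z(282,466)),("t1",Z(376,478)),("t0",Z(468,490)),
("cl",Z(195,68)),("cr",Z(584,116))]
def model(p):
    x,y,a,xt,xc=p; c,s=np.cos(a),np.sin(a)
    L={"kl":(0,.0861,.0977+.004),"kr":(0,-.0861,.1017),"grip":(0,0,.088),"cl":(xc,.097,.033),"cr":(xc,-.097,.033)}
    for i in range(4): L[f"t{i}"]=(xt,(i-1.5)*.042,.112)
    return {k:(x+c*v[0]-s*v[1],y+s*v[0]+c*v[1],v[2]) for k,v in L.items()}
f=lambda p:np.concatenate([proj(d,model(p)[k])-np.array(o) for k,o in obs])
r=least_squares(f,[.55,0,-.1,-.07,.13])
print(np.round(r.x,4)); print(np.round(r.fun.reshape(-1,2),2).tolist())
```

```text
[ 0.5573  0.0015 -0.1027 -0.0871  0.123 ]
[[0.12, -0.04], [0.3, 0.09], [0.0, 0.01], [-0.99, -0.18], [-0.25, 0.03], [0.11, 0.04], [0.91, 0.06], [-0.75, -0.09], [0.54, 0.04]]
```

```bash
python3 -m creep '[[[0,0,0],-0.168,-1],[[0,0,0],-0.168,-1],[[0,0,0],-0.168,-1],[[0,0,0],-0.168,-1],[[0,0,0],-0.168,-1],[[0,0,0],-0.168,-1],[[0,0,0],0,-1]]' 30
cat >> h.py <<'E'
PX,PY,PA=.5573,.0015,-.1027
def p2w(x,y,z):
    c,s=np.cos(PA),np.sin(PA); return np.array([PX+c*x-s*y,PY+s*x+c*y,z])
def w2p(w):
    c,s=np.cos(PA),np.sin(PA); a,b=w[0]-PX,w[1]-PY; return np.array([c*a+s*b,-s*a+c*b,w[2]])
def st():
    s=robot.sense(); R=np.array(s["tool_rot"]); z=R[:,2]
    print("t",round(s["clock"],2),"tcp",np.round(s["eef_pos"],4),"press",np.round(w2p(s["eef_pos"]),4),"zang",round(float(np.arctan2(z[1],z[0])),4),"w",round(s["gripper_width"],4),"F",np.round(s["ft_force"],1),"j",np.round(s["joints"],2)); return s,R
def to(w,ang=None):
    s,R=st(); print("shift tool",np.round(R.T@(np.array(w)-s["eef_pos"]),4), "dworld",np.round(np.array(w)-s["eef_pos"],4))
    if ang is not None: print("turn",round(-(ang-float(np.arctan2(R[1,2],R[0,2]))),4))
E
python3 -c "
from h import *
to(p2w(-.12,-.063,.16),PA)"
```

```text
clock: 2.82
eef_pos: [0.2746, -0.5614, 0.2313]
tool_rot: [[-0.109, 0.0, 0.994], [-0.994, -0.0, -0.109], [0.0, -1.0, 0.0]]
ft_force: [0.7, -0.1, -0.6]
gripper_width: -0.0001
t 2.83 tcp [ 0.2746 -0.5614  0.2313] press [-0.2235 -0.589   0.2313] zang -0.1091 w -0.0001 F [ 0.7 -0.1 -0.6] j [-1.22  0.49  1.56  0.    1.09 -1.11]
shift tool [-0.5266  0.0713  0.1001] dworld [ 0.1569  0.5126 -0.0713]
turn -0.0064
```

```bash
python3 -m creep '[[[-0.05,0,0.01],-0.006,-1],[[-0.054,0,0.01],0,-1],[[-0.054,0,0.01],0,-1],[[-0.054,0,0.01],0,-1],[[-0.054,0,0.01],0,-1],[[-0.054,0,0.01],0,-1],[[-0.054,0,0.01],0,-1],[[-0.054,0,0.01],0,-1],[[-0.05,0,0.01],0,-1],[[-0.048,0,0.01],0,-1]]'
python3 -c "
from h import *
d=snap('wrist','w1.png'); snap('top','t2.png',(205,85,345,215),5); snap('side','s2.png',(190,150,310,250),6)
to(p2w(-.12,-.063,.16),PA)"
```

```text
clock: 4.08
eef_pos: [0.4283, -0.0468, 0.2316]
tool_rot: [[-0.106, 0.001, 0.994], [-0.994, -0.0, -0.106], [0.0, -1.0, 0.001]]
ft_force: [0.7, -0.5, -0.8]
gripper_width: -0.0002
t 4.22 tcp [ 0.4282 -0.0468  0.2314] press [-0.1234 -0.0613  0.2314] zang -0.1019 w -0.0003 F [ 0.  -0.5  1.1] j [-0.26  0.21  2.01 -0.    0.92 -0.16]
shift tool [0.0017 0.0714 0.0034] dworld [ 0.0033 -0.0021 -0.0714]
turn 0.0008
```

View pics/w1.png

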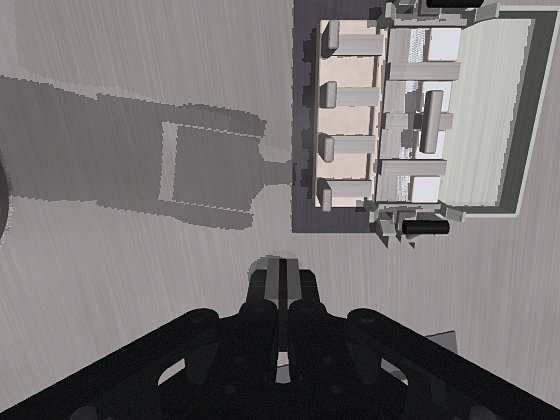

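View pics/s2.png

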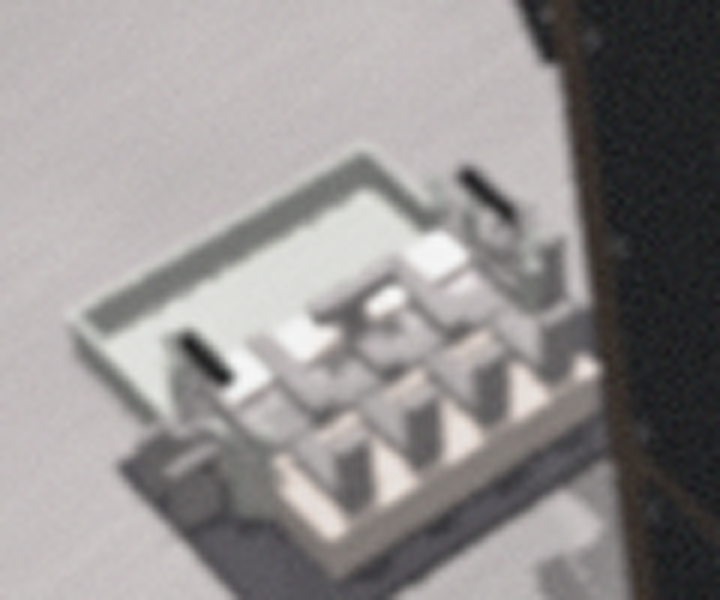

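The wrist view shows tabs at (322,195), (321,147), (319,94) and (327,38), the handle bar at (432,121) and the right knob at (426,227). All four channels hold a white tablet. Next I'll check the pose fit against this view.

Run:
```python
from h import *
d=snap("wrist","w2.png")
for n,p in [("kr",(0,-.0861,.1017)),("kl",(0,.0861,.1017)),("grip",(0,0,.088))]+[(f"t{i}face top",(-.091,(i-1.5)*.042,.112)) for i in range(4)]+[("tray r",(.123,-.097,.033)),("tray l",(.123,.097,.033))]:
    print(n,np.round(proj(d,p2w(*p)),1))
```

```text
kr [428.4 230.5]
kl [459.6  -2.2]
grip [434.9 124.5]
t0face top [322.9 207.5]
t1face top [324.9 154.3]
t2face top [327.   95.9]
t3face top [329.4  31.4]
tray r [517.8 217.9]
tray l [562.6   7.9]
```

Run:
```python
from h import *
from scipy.optimize import least_squares
D=robot.read_camera("wrist"); d=robot.read_camera("top")
Z=lambda u,v:(205+(u+.5)/5-.5,85+(v+.5)/5-.5)
obs=[(d,"kl",Z(163,265)),(d,"kr",Z(545,312)),(d,"grip",Z(355,298)),
(d,"t3",Z(190,455)),(d,"t2",Z(282,466)),(d,"t1",Z(376,478)),(d,"t0",Z(468,490)),
(d,"cl",Z(195,68)),(d,"cr",Z(584,116)),(D,"kr",(426,227)),(D,"grip",(432,121)),(D,"t0",(325,195)),(D,"t1",(325,147)),(D,"t2",(326,94)),(D,"t3",(334,38))]
for zt in(.112,.097):
  def model(p):
    x,y,a,xt,xc=p; c,s=np.cos(a),np.sin(a)
    L={"kl":(0,.0861,.0977+.004),"kr":(0,-.0861,.1017),"grip":(0,0,.088),"cl":(xc,.097,.033),"cr":(xc,-.097,.033)}
    for i in range(4): L[f"t{i}"]=(xt,(i-1.5)*.042,zt)
    return {k:(x+c*v[0]-s*v[1],y+s*v[0]+c*v[1],v[2]) for k,v in L.items()}
  f=lambda p:np.concatenate([proj(q,model(p)[k])-np.array(o) for q,k,o in obs])
  r=least_squares(f,[.55,0,-.1,-.07,.13],loss="soft_l1")
  print(zt,np.round(r.x,4),r.cost); print(np.round(r.fun.reshape(-1,2),1).tolist())
```

```text
0.112 [ 0.5553  0.0026 -0.106  -0.0873  0.125 ] 33.23753604368792
[[-0.4, 0.7], [-0.2, 1.1], [-0.5, 0.8], [-1.7, 0.7], [-0.9, 0.9], [-0.6, 1.0], [0.2, 1.1], [-0.9, -0.2], [0.3, 0.2], [0.1, 1.2], [0.8, 0.8], [0.0, 9.7], [2.2, 4.3], [3.7, -1.5], [-1.6, -10.4]]
0.097 [ 0.5554  0.0026 -0.1081 -0.0853  0.1249] 22.43347264169215
[[-0.4, 0.6], [-0.3, 1.1], [-0.5, 0.8], [-1.0, 1.3], [-0.6, 1.6], [-0.5, 1.6], [-0.1, 1.7], [-0.8, -0.3], [0.4, 0.2], [0.0, 1.1], [0.9, 0.7], [0.2, 4.5], [2.5, 1.7], [3.9, -1.0], [-1.4, -6.2]]
```

```bash
sed -i 's/^PX,PY,PA=.*/PX,PY,PA=.5555,.0025,-.106/' h.py
python3 -c "
from h import *
to(p2w(-.12,-.063,.074),PA)"
```

```text
t 4.38 tcp [ 0.4278 -0.0491  0.2313] press [-0.1215 -0.0648  0.2313] zang -0.1043 w 0.0002 F [ 0.9 -0.3  0.6] j [-0.27  0.21  2.01 -0.    0.92 -0.16]
shift tool [-0.0019  0.1573  0.0015] dworld [ 0.0017  0.0017 -0.1573]
turn 0.0017
```

```bash
python3 -m creep '[[[-0.002,0.05,0],0.002,-1],[[0,0.05,0],0,-1],[[0,0.04,0],0,-1],[[0,0.017,0],0,-1],[[0,0,0],0,-1]]'
python3 -c "
from h import *
d=snap('wrist','w3.png');snap('side','s3.png',(190,150,330,270),5)
st()"
```

```text
clock: 5.0
eef_pos: [0.4275, -0.0475, 0.0734]
tool_rot: [[-0.107, -0.002, 0.994], [-0.994, 0.001, -0.107], [-0.0, -1.0, -0.002]]
ft_force: [-0.2, 0.3, -0.1]
gripper_width: -0.0001
t 5.1 tcp [ 0.4282 -0.0473  0.0748] press [-0.1213 -0.063   0.0748] zang -0.106 w -0.0001 F [ 0.  -0.1  0.5] j [-0.26  0.49  2.18 -0.    0.48 -0.16]
```

View pics/w3.png

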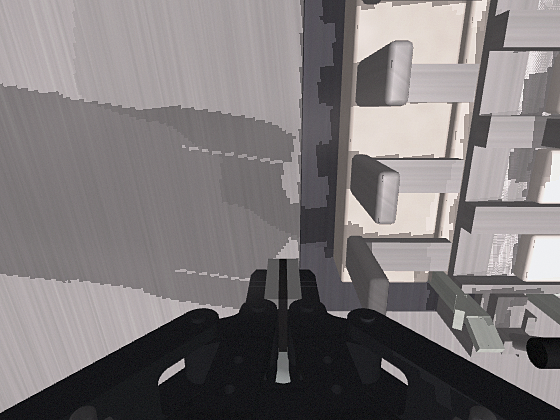

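View pics/s3.png

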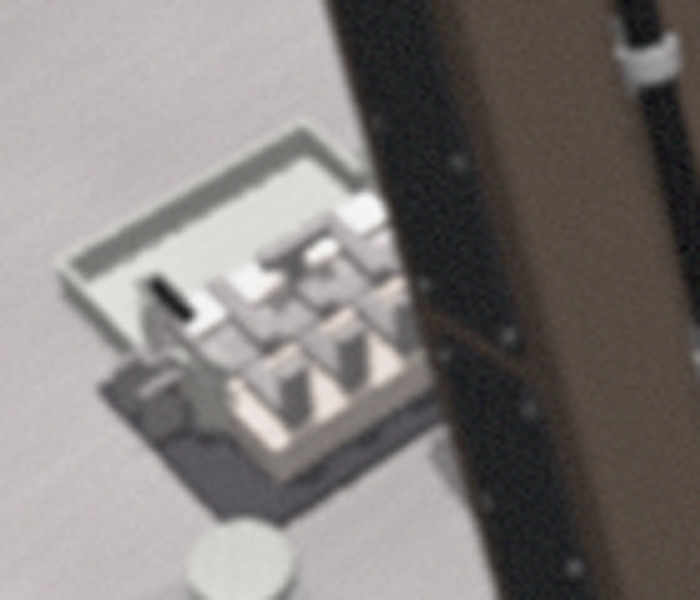

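Run:
```python
from h import *
d=robot.read_camera("wrist")
for z in(.09,.097,.112):
    a=w2p(atz(d,(388,196),z));b=w2p(atz(d,(401,73),z));print(z,a.round(4),b.round(4), (b-a)[1].round(4))
```

```text
0.09 [-0.0807 -0.0211  0.09  ] [-0.0802  0.0225  0.09  ] 0.0435
0.097 [-0.083  -0.0193  0.097 ] [-0.0825  0.0218  0.097 ] 0.0411
0.112 [-0.0877 -0.0155  0.112 ] [-0.0873  0.0205  0.112 ] 0.036
```

```bash
python3 -m creep '[[[0,0,0.015],0,-1],[[0,0,0.015],0,-1],[[0,0,0.012],0,-1],[[0,0,0.012],0,-1],[[0,0,0.01],0,-1],[[0,0,0.006],0,-1],[[0,0,0],0,-1]]'
python3 -c "
from h import *
d=snap('wrist','w4.png')
st()"
```

```text
clock: 6.02
eef_pos: [0.4981, -0.0538, 0.0742]
tool_rot: [[-0.104, 0.0, 0.995], [-0.995, -0.0, -0.104], [0.0, -1.0, 0.0]]
ft_force: [-3.5, -0.2, 2.5]
gripper_width: 0.0002
t 6.08 tcp [ 0.4979 -0.0537  0.0742] press [-0.0513 -0.062   0.0742] zang -0.1039 w -0.0 F [-3.   0.8  2.2] j [-0.24  0.55  2.01 -0.    0.58 -0.14]
```

View pics/w4.png

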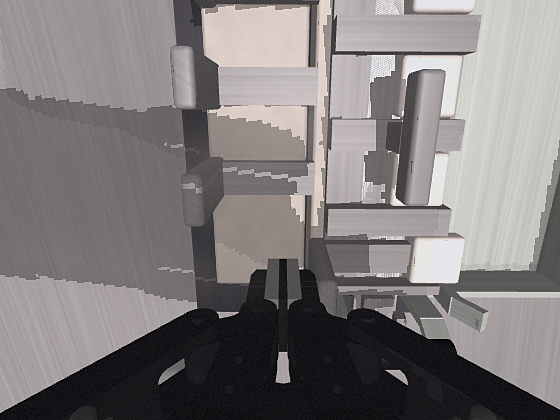

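```bash
python3 -m creep '[[[0,0,0.006],0,-1],[[0,0,0.006],0,-1],[[0,0,0.003],0,-1],[[0,0,0.002],0,-1],[[0,0,0],0,-1]]'
python3 -c "
from h import *
d=snap('wrist','w5.png')
st()"
```

```text
clock: 6.7
eef_pos: [0.5119, -0.0551, 0.0741]
tool_rot: [[-0.104, -0.006, 0.995], [-0.995, 0.001, -0.104], [-0.0, -1.0, -0.006]]
ft_force: [-16.2, -0.2, 11.5]
gripper_width: -0.0001
t 6.75 tcp [ 0.5119 -0.0552  0.0742] press [-0.0373 -0.0619  0.0742] zang -0.1038 w -0.0 F [-17.3  -1.3  11.4] j [-0.24  0.57  1.97 -0.    0.61 -0.13]
```

View pics/w5.png

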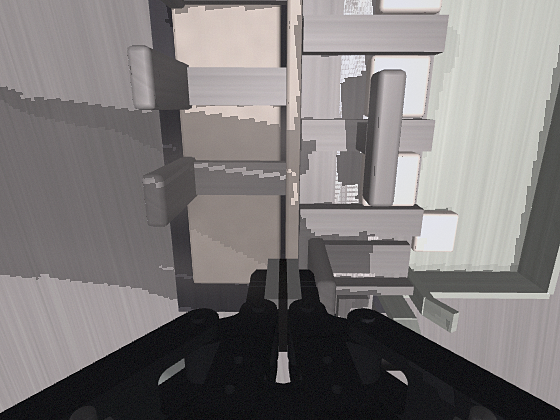

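```bash
python3 -m creep '[[[0,0,-0.03],0,-1],[[0,0,-0.03],0,-1],[[0,0,-0.017],0,-1],[[-0.042,0,0],0,-1],[[0,0,0],0,-1]]'
python3 -c "
from h import *
d=snap('wrist','w6.png')
to(p2w(-.112,-.021,.074),PA)"
```

```text
clock: 7.38
eef_pos: [0.443, -0.0044, 0.0745]
tool_rot: [[-0.102, 0.002, 0.995], [-0.995, -0.0, -0.102], [0.0, -1.0, 0.002]]
ft_force: [-0.2, -0.5, -0.1]
gripper_width: 0.0
t 7.42 tcp [ 0.443  -0.0052  0.0744] press [-0.1111 -0.0196  0.0744] zang -0.102 w 0.0 F [-0.3 -0.1 -0.3] j [-0.16  0.5   2.15 -0.    0.49 -0.06]
shift tool [ 0.0014  0.0004 -0.0009] dworld [-0.0011 -0.0013 -0.0004]
turn 0.004
```

View pics/w6.png

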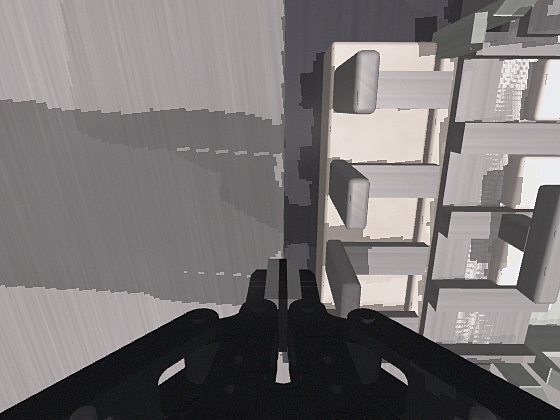

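```bash
python3 -m creep '[[[0.001,0,0.015],0.004,-1],[[0,0,0.015],0,-1],[[0,0,0.012],0,-1],[[0,0,0.012],0,-1],[[0,0,0.01],0,-1],[[0,0,0.006],0,-1],[[0,0,0.004],0,-1],[[0,0,0.002],0,-1],[[0,0,0],0,-1]]'
python3 -c "
from h import *
d=snap('wrist','w7.png')
st()"
```

```text
clock: 8.55
eef_pos: [0.5161, -0.0151, 0.0741]
tool_rot: [[-0.108, -0.005, 0.994], [-0.994, 0.0, -0.108], [0.0, -1.0, -0.005]]
ft_force: [-15.4, 0.5, 10.5]
gripper_width: -0.0003
t 8.6 tcp [ 0.5162 -0.0151  0.0741] press [-0.0373 -0.0217  0.0741] zang -0.1083 w -0.0001 F [-15.8   0.4  10.5] j [-0.16  0.57  1.97 -0.    0.61 -0.05]
```

View pics/w7.png

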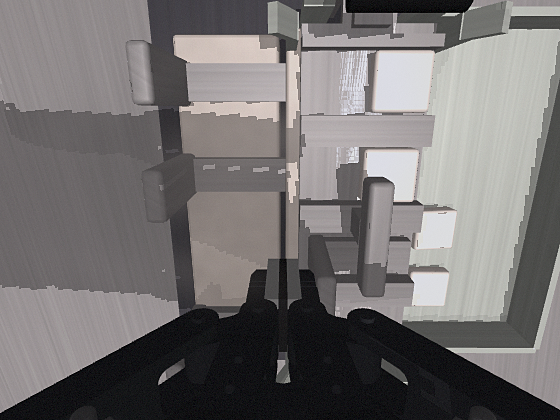

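Tablets 0 and 1 now lie in the tray, at (430,288) and (435,230). Next is tab2.

```bash
python3 -m creep '[[[0,0,-0.03],0,-1],[[0,0,-0.03],0,-1],[[0,0,-0.017],0,-1],[[-0.042,0,0],-0.002,-1],[[0,0,0],0,-1]]'
python3 -c "
from h import *
to(p2w(-.112,.021,.074),PA)"
```

```text
clock: 9.22
eef_pos: [0.4472, 0.0362, 0.0744]
tool_rot: [[-0.104, 0.002, 0.995], [-0.995, -0.0, -0.104], [0.0, -1.0, 0.002]]
ft_force: [0.0, -0.4, -0.1]
gripper_width: 0.0002
t 9.22 tcp [0.4472 0.0362 0.0744] press [-0.1113  0.022   0.0744] zang -0.1042 w 0.0002 F [ 0.  -0.4 -0.1] j [-0.07  0.5   2.14 -0.    0.5   0.04]
shift tool [ 0.001   0.0004 -0.0008] dworld [-0.0009 -0.0009 -0.0004]
turn 0.0018
```

```bash
python3 -m creep '[[[0.001,0,0.015],0.002,-1],[[0,0,0.015],0,-1],[[0,0,0.012],0,-1],[[0,0,0.012],0,-1],[[0,0,0.01],0,-1],[[0,0,0.006],0,-1],[[0,0,0.004],0,-1],[[0,0,0.002],0,-1],[[0,0,0],0,-1]]'
python3 -c "
from h import *
d=snap('wrist','w8.png')
st()"
python3 -m creep '[[[0,0,-0.03],0,-1],[[0,0,-0.03],0,-1],[[0,0,-0.017],0,-1],[[-0.042,0,0],0,-1],[[0,0,0],0,-1]]'
python3 -c "
from h import *
to(p2w(-.112,.063,.074),PA)"
```

```text
clock: 10.35
eef_pos: [0.5204, 0.0255, 0.0742]
tool_rot: [[-0.109, -0.004, 0.994], [-0.994, 0.0, -0.109], [0.0, -1.0, -0.004]]
ft_force: [-11.4, 2.4, 9.2]
gripper_width: 0.0003
t 10.4 tcp [0.5204 0.0255 0.0742] press [-0.0374  0.0191  0.0742] zang -0.1088 w 0.0003 F [-11.8   3.    8.1] j [-0.08  0.57  1.96 -0.    0.62  0.03]
clock: 11.02
eef_pos: [0.4509, 0.0769, 0.0744]
tool_rot: [[-0.106, 0.002, 0.994], [-0.994, -0.0, -0.106], [-0.0, -1.0, 0.002]]
ft_force: [-0.2, 0.5, -0.5]
gripper_width: -0.0001
t 11.03 tcp [0.4509 0.0769 0.0744] press [-0.1119  0.0629  0.0744] zang -0.1066 w -0.0001 F [-0.2  0.5 -0.5] j [ 0.02  0.51  2.12 -0.    0.51  0.13]
shift tool [-0.0001  0.0004 -0.0001] dworld [-0.0001  0.0001 -0.0004]
turn -0.0006
```

View pics/w8.png

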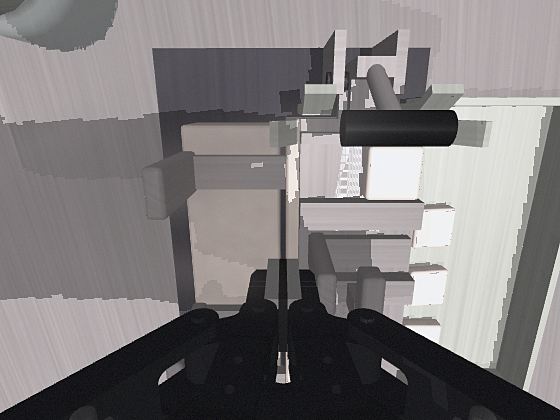

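Three tablets are in the tray now: (433,227), (430,285) and (425,330). Tab3 is the last one.

```bash
python3 -m creep '[[[0,0,0.015],0,-1],[[0,0,0.015],0,-1],[[0,0,0.012],0,-1],[[0,0,0.012],0,-1],[[0,0,0.01],0,-1],[[0,0,0.006],0,-1],[[0,0,0.004],0,-1],[[0,0,0.003],0,-1],[[0,0,0],0,-1]]'
python3 -c "
from h import *
st()"
python3 -m creep '[[[0,0,-0.03],0,-1],[[0,0,-0.03],0,-1],[[0,-0.05,-0.017],0,-1],[[0,-0.06,0],0,-1],[[0,-0.04,0],0,-1],[[0.04,0,0],0,-1],[[0.02,0,0],0,-1],[[0,0,0],0,-1]]'
python3 -c "
from h import *
st()
d=snap('wrist','w9.png');snap('top','t9.png',(205,85,345,215),5)"
```

```text
clock: 12.15
eef_pos: [0.5249, 0.0673, 0.0742]
tool_rot: [[-0.108, -0.003, 0.994], [-0.994, -0.0, -0.108], [0.001, -1.0, -0.003]]
ft_force: [-9.7, 0.9, 7.2]
gripper_width: 0.0002
t 12.15 tcp [0.5249 0.0673 0.0742] press [-0.0373  0.0612  0.0742] zang -0.1084 w 0.0002 F [-9.7  0.9  7.2] j [ 0.    0.58  1.94 -0.    0.63  0.11]
clock: 13.15
eef_pos: [0.4436, 0.0151, 0.2246]
tool_rot: [[-0.11, 0.002, 0.994], [-0.994, -0.0, -0.11], [0.0, -1.0, 0.002]]
ft_force: [0.2, -0.2, -0.6]
gripper_width: 0.0002
t 13.15 tcp [0.4436 0.0151 0.2246] press [-0.1126  0.0007  0.2246] zang -0.1105 w 0.0002 F [ 0.2 -0.2 -0.6] j [-0.11  0.24  1.99 -0.    0.91 -0.  ]
```

View pics/w9.png

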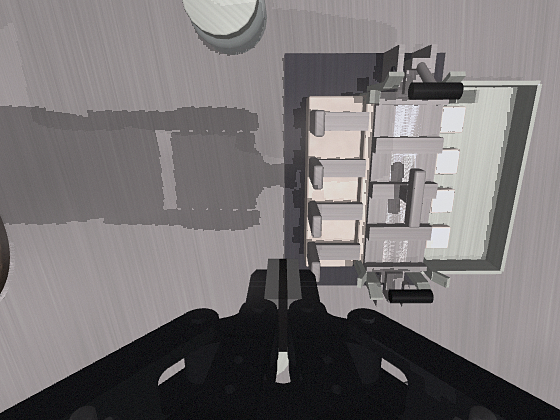

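View pics/t9.png

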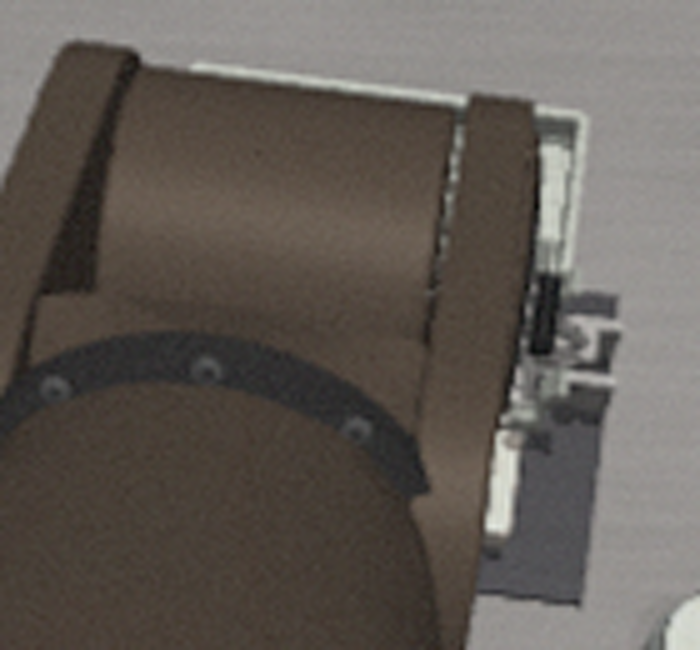

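Run:
```python
from h import *
d=robot.read_camera("wrist")
for p in [(452,118),(447,160),(443,200),(438,237)]: print(w2p(atz(d,p,.015)).round(4), w2p(atz(d,p,.05)).round(4))
for n,p,z in [("kl",(437,90),.1017),("kr",(410,296),.1017),("handle",(415,198),.088),("tray fl",(538,83),.033),("tray fr",(503,273),.033)]: print(n,w2p(atz(d,p,z)).round(4),atz(d,p,z).round(4))
im=d["color"][60:320,300:560,::-1]; cv2.imwrite("pics/w10.png",cv2.resize(im,None,fx=2.3,fy=2.3,interpolation=cv2.INTER_CUBIC))
```

```text
[0.0555 0.0659 0.015 ] [0.0387 0.0669 0.05  ]
[0.0563 0.0243 0.015 ] [0.0395 0.0294 0.05  ]
[ 0.0579 -0.0182  0.015 ] [ 0.0409 -0.0088  0.05  ]
[ 0.0581 -0.0602  0.015 ] [ 0.0411 -0.0466  0.05  ]
kl [0.0002 0.088  0.1017] [0.5651 0.09   0.1017]
kr [-0.0013 -0.0817  0.1017] [ 0.5455 -0.0786  0.1017]
handle [-0.0013  0.0032  0.088 ] [0.5546 0.0058 0.088 ]
tray fl [0.1211 0.097  0.033 ] [0.6861 0.0861 0.033 ]
tray fr [ 0.1249 -0.0949  0.033 ] [ 0.6696 -0.1051  0.033 ]
```

View pics/w10.png

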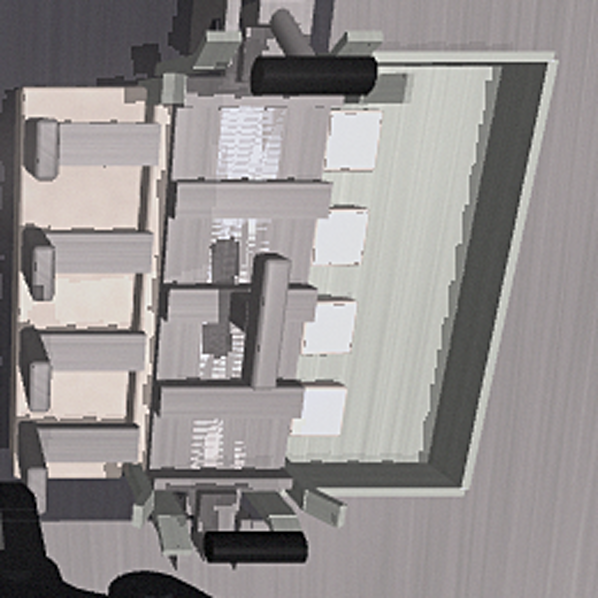

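```bash
python3 -m creep '[[[0.032,0,0.056],-0.004,-1],[[0.032,0.02,0.056],0,-1],[[0,0.05,0],0,-1],[[0,0,0],0,-1]]'
python3 -c "
from h import *
d=snap('wrist','w11.png')
to(p2w(0,-.063,.092),PA)"
```

```text
clock: 13.8
eef_pos: [0.5407, -0.0543, 0.153]
tool_rot: [[-0.103, -0.007, 0.995], [-0.995, 0.001, -0.103], [-0.001, -1.0, -0.007]]
ft_force: [-1.5, 0.4, 0.3]
gripper_width: 0.0001
t 13.85 tcp [ 0.5415 -0.0543  0.1552] press [-0.0079 -0.058   0.1552] zang -0.1033 w 0.0004 F [-0.5  0.1  1.2] j [-0.22  0.47  1.84 -0.    0.83 -0.12]
shift tool [0.005  0.0632 0.0081] dworld [ 0.0073 -0.0058 -0.0632]
turn 0.0027
```

View pics/w11.png

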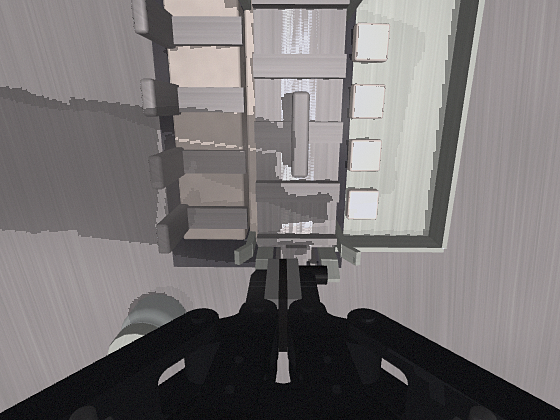

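```bash
python3 -m creep '[[[0.003,0,0.008],0.003,-1],[[0,0.032,0],0,-1],[[0,0.031,0],0,-1],[[0,0,0],0,-1]]'
python3 -c "
from h import *
d=snap('wrist','w12.png')
to(p2w(0,-.069,.092),PA)
print(proj(d,p2w(0,-.061,.092)),[proj(d,p2w(x,-.0861,.0977)).round() for x in(-.018,.018)])"
```

```text
clock: 14.35
eef_pos: [0.5497, -0.0587, 0.093]
tool_rot: [[-0.106, -0.001, 0.994], [-0.994, 0.0, -0.106], [0.0, -1.0, -0.001]]
ft_force: [0.1, -0.2, -0.1]
gripper_width: -0.0001
t 14.4 tcp [ 0.5503 -0.0589  0.0941] press [ 0.0013 -0.0616  0.0941] zang -0.1067 w -0.0002 F [ 0.5  0.1 -0.6] j [-0.23  0.57  1.87 -0.    0.7  -0.12]
shift tool [ 0.0074  0.0021 -0.0013] dworld [-0.0021 -0.0072 -0.0021]
turn -0.0007
[280.19827182 274.36287765] [array([242., 329.]), array([319., 329.])]
```

View pics/w12.png

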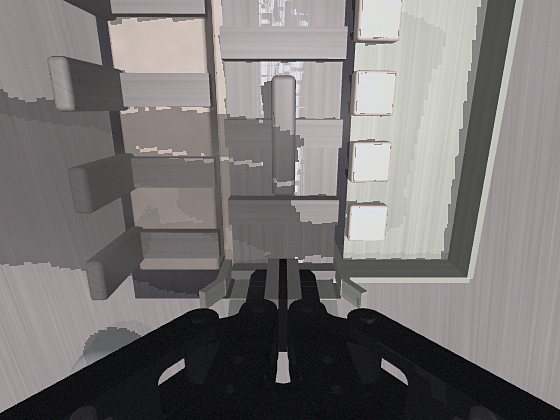

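```bash
python3 -m creep '[[[0.0074,0,0],0,-1],[[0.0135,-0.003,0],0,-1],[[0.0135,0,0],0,-1],[[0.0135,0.003,0],0,-1],[[0.012,0.0065,0],0,-1],[[0,0,0],0,-1]]'
python3 -c "
from h import *
st()"
python3 -m creep '[[[0.0095,0.009,0],0,-1],[[0.0035,0.005,0],0,-1],[[0,0,0],0,-1]]'
python3 -c "
from h import *
st(); snap('wrist','w13.png');snap('side','s13.png',(150,130,350,270),4)"
```

```text
clock: 15.15
eef_pos: [0.5435, -0.1195, 0.0874]
tool_rot: [[-0.108, 0.002, 0.994], [-0.994, -0.001, -0.108], [0.001, -1.0, 0.002]]
ft_force: [0.5, 0.4, 1.3]
gripper_width: -0.0
t 15.15 tcp [ 0.5435 -0.1195  0.0874] press [ 0.0009 -0.1226  0.0874] zang -0.108 w -0.0 F [0.5 0.4 1.3] j [-0.34  0.58  1.87 -0.    0.69 -0.23]
clock: 15.52
eef_pos: [0.542, -0.1308, 0.0725]
tool_rot: [[-0.107, 0.0, 0.994], [-0.994, 0.001, -0.107], [-0.001, -1.0, 0.0]]
ft_force: [1.1, 9.1, 8.9]
gripper_width: 0.0002
t 15.53 tcp [ 0.542  -0.1308  0.0725] press [ 0.0007 -0.134   0.0725] zang -0.1075 w 0.0002 F [1.1 9.1 8.9] j [-0.36  0.61  1.87  0.    0.66 -0.25]
```

View pics/w13.png

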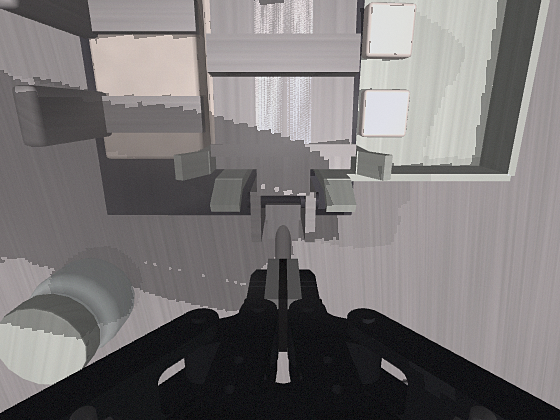

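View pics/s13.png

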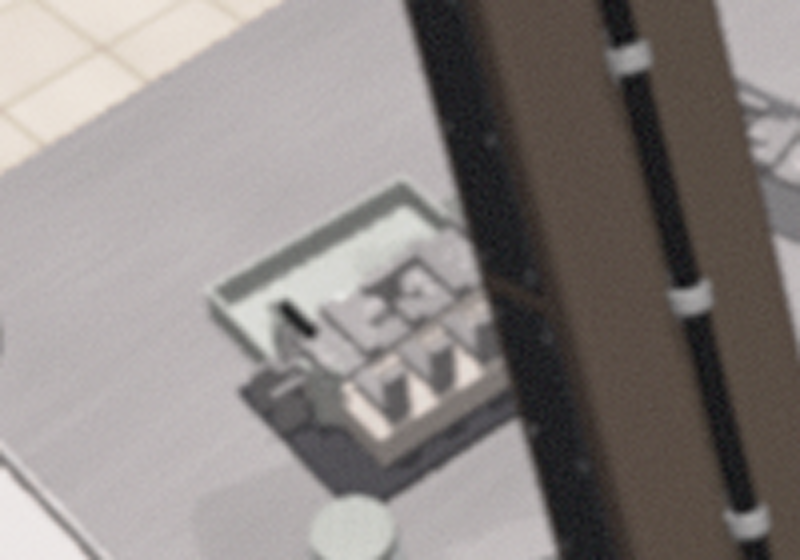

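```bash
python3 -m creep '[[[0.003,0.002,0],0,-1],[[0,0,0],0,-1]]'
python3 -m creep '[[[-0.008,-0.03,0],0,-1],[[-0.02,-0.05,0],0,-1],[[-0.05,-0.02,0],0,-1],[[-0.045,0,0],0,-1],[[-0.045,0,0],0,-1],[[-0.03,0,0],0,-1],[[0,0,0],0,-1]]'
python3 -c "
from h import *
to(p2w(0,.063,.092),PA); d=snap('wrist','w14.png')
for a in(1.0,.9,.8,.7): print(a,proj(d,p2w(0,-.105-.055*np.sin(a),.046+.055*np.cos(a))).round())"
```

```text
clock: 15.88
eef_pos: [0.542, -0.1316, 0.0717]
tool_rot: [[-0.107, 0.001, 0.994], [-0.994, 0.003, -0.107], [-0.003, -1.0, 0.001]]
ft_force: [1.4, 28.6, 25.3]
gripper_width: -0.0
clock: 16.75
eef_pos: [0.5625, 0.064, 0.1698]
tool_rot: [[-0.104, -0.001, 0.995], [-0.995, -0.0, -0.104], [0.0, -1.0, -0.001]]
ft_force: [-0.1, 0.7, -0.5]
gripper_width: -0.0004
t 16.75 tcp [0.5625 0.064  0.1698] press [0.0004 0.0618 0.1698] zang -0.1043 w -0.0004 F [-0.1  0.7 -0.5] j [-0.    0.48  1.77 -0.    0.89  0.1 ]
shift tool [-0.0012  0.0778 -0.0004] dworld [-0.0003  0.0012 -0.0778]
turn 0.0017
1.0 [281. 439.]
0.9 [281. 441.]
0.8 [281. 443.]
0.7 [281. 443.]
```

View pics/w14.png

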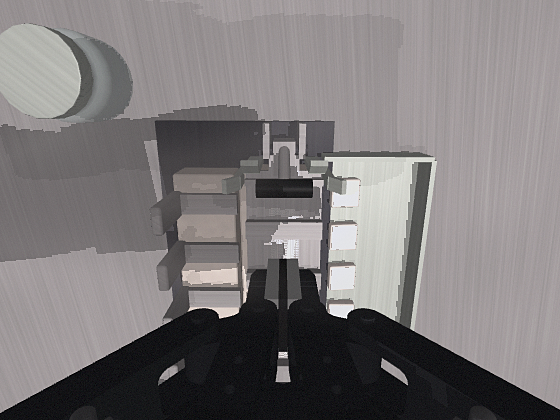

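```bash
python3 -m creep '[[[0,0.04,0],0.002,-1],[[0,0.036,0],0,-1],[[0,0,0],0,-1],[[-0.0074,0,0],0,-1],[[-0.0135,-0.003,0],0,-1],[[-0.0135,0,0],0,-1],[[-0.0135,0.003,0],0,-1],[[-0.012,0.0065,0],0,-1],[[0,0,0],0,-1]]'
python3 -c "
from h import *
to(p2w(0,.134,.0735),PA)"
```

```text
clock: 17.92
eef_pos: [0.5704, 0.1225, 0.0902]
tool_rot: [[-0.108, 0.004, 0.994], [-0.994, -0.001, -0.108], [0.0, -1.0, 0.004]]
ft_force: [0.7, -5.4, 5.9]
gripper_width: -0.0003
t 17.93 tcp [0.5704 0.1225 0.0902] press [0.0022 0.1209 0.0902] zang -0.1078 w -0.0003 F [ 0.7 -5.4  5.9] j [ 0.1   0.61  1.8  -0.    0.73  0.21]
shift tool [-0.0131  0.0167 -0.0023] dworld [-0.0008  0.0133 -0.0167]
turn -0.0018
```

```bash
python3 -m creep '[[[-0.0095,0.009,-0.001],0,-1],[[-0.004,0.006,-0.001],0,-1],[[-0.002,0.002,0],0,-1],[[0,0,0],0,-1]]'
python3 -c "
from h import *
to(p2w(0,.134,.0735),PA)"
```

```text
clock: 18.42
eef_pos: [0.5691, 0.1374, 0.0719]
tool_rot: [[-0.108, 0.001, 0.994], [-0.994, -0.001, -0.108], [0.001, -1.0, 0.001]]
ft_force: [-0.6, -7.1, 9.7]
gripper_width: 0.0002
t 18.43 tcp [0.5691 0.1374 0.0719] press [-0.0007  0.1356  0.0719] zang -0.1085 w 0.0002 F [-0.6 -7.1  9.7] j [ 0.12  0.64  1.8  -0.    0.7   0.23]
shift tool [ 0.0016 -0.0015  0.0007] dworld [ 0.0006 -0.0017  0.0016]
turn -0.0025
```

```bash
python3 -m creep '[[[-0.003,0.002,0],0,-1],[[0,0,0],0,-1]]'
python3 -m creep '[[[0.008,-0.03,0],0,-1],[[0.02,-0.05,0],0,1],[[0.05,-0.05,0],0,1],[[0.055,-0.02,0],0,1],[[0.055,0,0],0,1],[[0.04,0,0],0,1],[[0,0,0],0,1]]'
python3 -c "
from h import *
st(); d=snap('wrist','w15.png')
for s in(1,-1): print([proj(d,p2w(0,s*(.105+.055*np.sin(a)),.046+.055*np.cos(a))).round().tolist() for a in (1.,.8,.6)])
print([ (r['xy'],r['confidence']) for r in robot.find_in('used_plate_grip','wrist')], proj(d,p2w(0,0,.099)), proj(d,p2w(0,0,.106)))"
```

```text
clock: 18.68
eef_pos: [0.5694, 0.1381, 0.0713]
tool_rot: [[-0.108, 0.001, 0.994], [-0.994, -0.003, -0.108], [0.003, -1.0, 0.001]]
ft_force: [-7.4, -26.6, 27.0]
gripper_width: 0.0001
clock: 19.55
eef_pos: [0.5446, -0.0821, 0.2133]
tool_rot: [[-0.112, 0.0, 0.994], [-0.994, 0.0, -0.112], [-0.0, -1.0, 0.0]]
ft_force: [-0.5, 0.5, 0.4]
gripper_width: 0.0853
t 19.55 tcp [ 0.5446 -0.0821  0.2133] press [-0.0019 -0.0853  0.2133] zang -0.1122 w 0.0853 F [-0.5  0.5  0.4] j [-0.27  0.41  1.76  0.    0.97 -0.16]
[[283.0, -157.0], [283.0, -153.0], [283.0, -144.0]]
[[285.0, 270.0], [285.0, 268.0], [285.0, 262.0]]
[([285.7, 91.0], 0.98)] [283.97518751  91.16115354] [284.0163898   90.68315293]
```

View pics/w15.png

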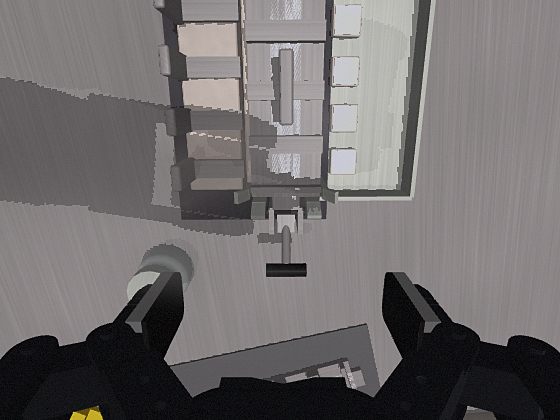

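```bash
python3 -m creep '[[[-0.045,0.01,0.001],-0.006,0],[[-0.041,0.01,0.001],0,0],[[0,0.02,0],0,0],[[0,0,0],0,0]]'
python3 -c "
from h import *
to(p2w(0,.001,.081),PA); snap('wrist','w16.png')"
```

```text
clock: 20.15
eef_pos: [0.5554, 0.0069, 0.172]
tool_rot: [[-0.1, -0.003, 0.995], [-0.995, 0.0, -0.1], [-0.0, -1.0, -0.003]]
ft_force: [0.1, -0.1, -0.3]
gripper_width: 0.0427
t 20.15 tcp [0.5554 0.0069 0.172 ] press [-0.0006  0.0043  0.172 ] zang -0.1006 w 0.0427 F [ 0.1 -0.1 -0.3] j [-0.11  0.46  1.8   0.    0.88 -0.01]
shift tool [0.0033 0.091  0.0008] dworld [ 0.0002 -0.0034 -0.091 ]
turn 0.0054
```

View pics/w16.png

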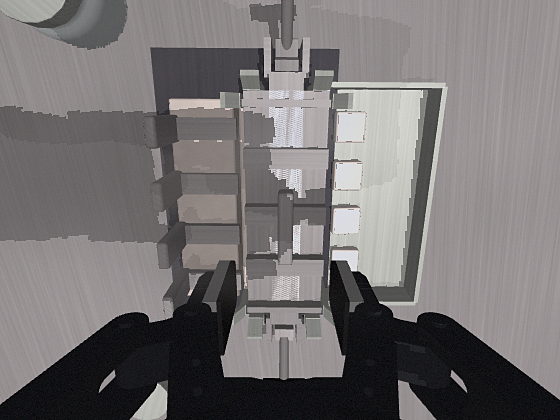

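```bash
python3 -m creep '[[[0.0033,0.04,0.001],0.005,0],[[0,0.03,0],0,0],[[0,0.02,0],0,0],[[0,0,0],0,0],[[0,0,0],0,-1],[[0,0,0],0,-1],[[0,0,0],0,-1],[[0,0,0],0,-1]]' 60
python3 -c "
from h import *
to(p2w(0,.001,.081),PA); snap('wrist','w17.png')"
```

```text
clock: 21.2
eef_pos: [0.5573, 0.0016, 0.0842]
tool_rot: [[-0.108, 0.002, 0.994], [-0.994, -0.0, -0.108], [0.0, -1.0, 0.002]]
ft_force: [-0.7, 0.2, 7.0]
gripper_width: 0.0088
t 21.2 tcp [0.5573 0.0016 0.0842] press [ 0.0018 -0.0007  0.0842] zang -0.1081 w 0.0088 F [-0.7  0.2  7. ] j [-0.12  0.59  1.87 -0.    0.68 -0.01]
shift tool [-0.0017  0.0032 -0.0018] dworld [-0.0016  0.0019 -0.0032]
turn -0.0021
```

View pics/w17.png

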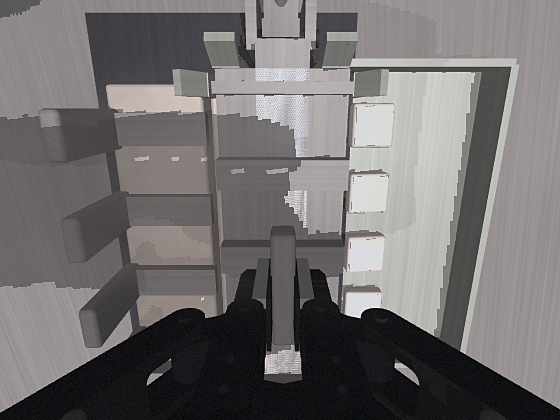

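```bash
python3 -m creep '[[[0,-0.01,0],0,-1],[[0,-0.02,0],0,-1],[[0,-0.04,0],0,-1],[[0,-0.05,0],0,-1],[[0,0,0],0,-1]]' 
python3 -c "
from h import *
st(); snap('wrist','w18.png'); d=snap('top','t18.png')"
```

```text
clock: 21.88
eef_pos: [0.5579, 0.0016, 0.2068]
tool_rot: [[-0.108, 0.007, 0.994], [-0.994, -0.001, -0.108], [0.0, -1.0, 0.007]]
ft_force: [-0.3, 0.2, -4.4]
gripper_width: 0.0087
t 21.88 tcp [0.5579 0.0016 0.2068] press [ 0.0024 -0.0006  0.2068] zang -0.1079 w 0.0087 F [-0.3  0.2 -4.4] j [-0.12  0.42  1.76 -0.    0.96 -0.01]
```

View pics/w18.png

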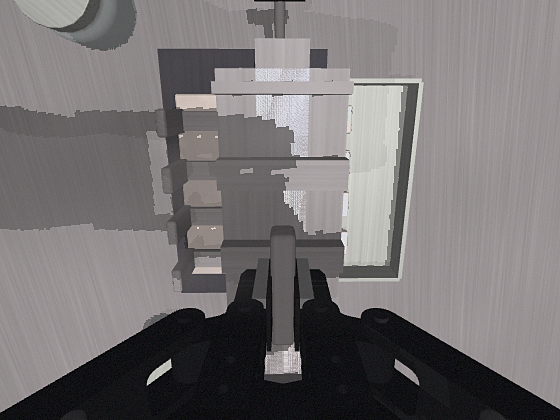

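View pics/t18.png

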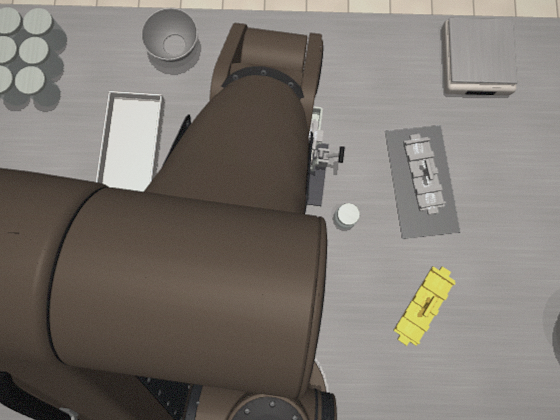

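Run:
```python
from h import *
d=snap("top","t19.png",(380,120,470,245),6)
im=cv2.imread("pics/top0.png")[80:220,80:180]; cv2.imwrite("pics/t20.png",cv2.resize(im,None,fx=4,fy=4,interpolation=cv2.INTER_CUBIC))
C=[atz(d,p,.034) for p in [(110,92),(162,95),(152,205),(95,199)]]
print(np.round(C,3)); print(np.mean(C,0)); e=(C[0]+C[1]-C[2]-C[3])/2; print(np.linalg.norm(e),np.arctan2(e[1],e[0]))
print(C[0]-C[1])
```

```text
[[0.696 0.409 0.034]
 [0.692 0.282 0.034]
 [0.42  0.286 0.034]
 [0.431 0.42  0.034]]
[0.5597124  0.34945028 0.034     ]
0.2688753987155306 -0.02694630530166192
[0.00435707 0.12701453 0.        ]
```

View pics/t20.png

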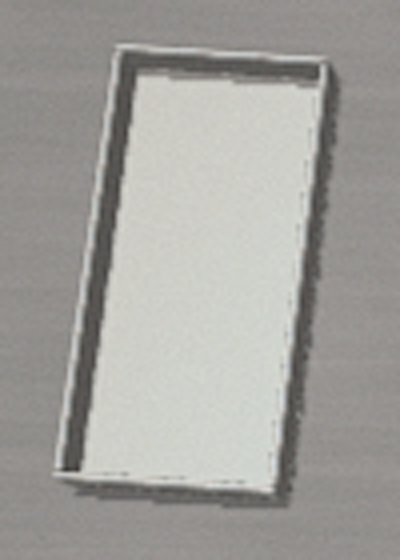

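View pics/t19.png

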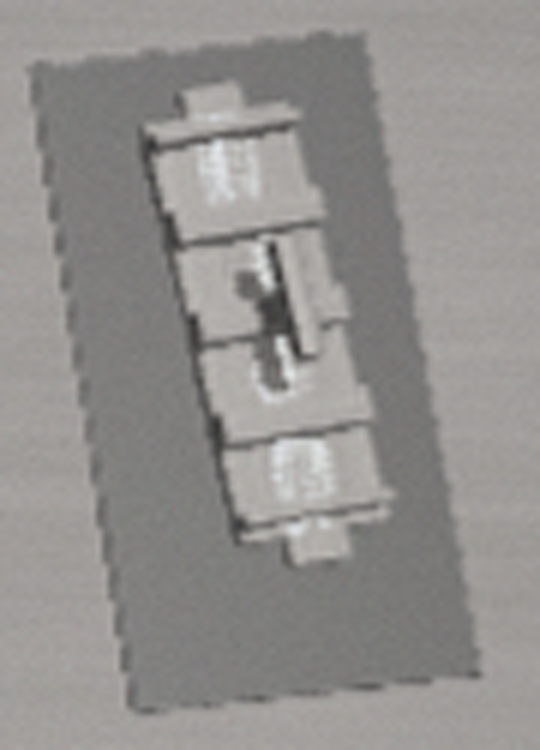

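Run:
```python
from h import *
d=robot.read_camera("top")
C=[atz(d,p,.034) for p in [(108.6,91.2),(161.9,94.9),(149.1,202.8),(93.6,199)]]
print(np.round(C,3)); print(np.mean(C,0)); e=(C[0]+C[1]-C[2]-C[3])/2; print(np.linalg.norm(e),np.arctan2(e[1],e[0]))
print(np.linalg.norm(C[0]-C[1]),np.linalg.norm(C[2]-C[3]))
O=lambda u,v:(380+u/6,120+v/6)
h1,h2=atz(d,O(283,235),.051),atz(d,O(312,357),.051); print("clean",(h1+h2)/2,np.arctan2(*(h1-h2)[[1,0]]),np.linalg.norm(h1-h2))
e1,e2=atz(d,O(208,95),.012),atz(d,O(322,545),.012);print("ears",(e1+e2)/2,np.arctan2(*(e1-e2)[[1,0]]),np.linalg.norm(e1-e2))
```

```text
[[0.698 0.413 0.034]
 [0.692 0.283 0.034]
 [0.425 0.293 0.034]
 [0.431 0.423 0.034]]
[0.56150447 0.35301241 0.034     ]
0.26762774646351833 -0.03929564383798126
0.1304880428386508 0.1300133965559807
clean [ 0.51777283 -0.35807969  0.051     ] 0.19619124956679565 0.04948297927693827
ears [ 0.51917721 -0.35793775  0.012     ] 0.2133466151045855 0.18975666240788694
```

```bash
python3 -m creep '[[[-0.03,0,-0.003],0,-1],[[-0.05,0,-0.005],0,-1],[[-0.055,0,-0.006],0,-1],[[-0.055,0,-0.006],0,-1],[[-0.055,0,-0.005],0,-1],[[-0.055,0,-0.005],0,-1],[[-0.05,0,-0.005],0,-1]]' 
python3 -m creep '[[[0,0,0],-0.1,-1],[[0,0,0],-0.18,-1],[[0,0,0],-0.18,-1],[[0,0,0],-0.18,-1],[[0,0,0],-0.18,-1],[[0,0,0],-0.18,-1],[[0,0,0],-0.18,-1],[[0,0,0],-0.18,-1],[[0,0,0],-0.18,-1],[[0,0,0],-0.1,-1]]' 
python3 -c "
from h import *
to([.5615,.353,.06],1.53);snap('wrist','w21.png');snap('side','s21.png')"
```

```text
clock: 22.95
eef_pos: [0.559, 0.3552, 0.201]
tool_rot: [[-0.107, -0.003, 0.994], [-0.994, -0.001, -0.107], [0.002, -1.0, -0.002]]
ft_force: [0.6, -0.6, -3.5]
gripper_width: 0.0086
clock: 24.2
eef_pos: [0.5592, 0.3531, 0.2009]
tool_rot: [[0.999, -0.003, 0.034], [-0.034, -0.002, 0.999], [-0.003, -1.0, -0.002]]
ft_force: [0.3, -0.1, -3.4]
gripper_width: 0.0089
t 24.2 tcp [0.5592 0.3531 0.2009] press [-0.0334  0.3491  0.2009] zang 1.5364 w 0.0089 F [ 0.3 -0.1 -3.4] j [ 0.46  0.57  1.49 -0.    1.08 -1.07]
shift tool [0.0027 0.1409 0.0002] dworld [ 2.300e-03 -1.000e-04 -1.409e-01]
turn 0.0064
```

View pics/w21.png

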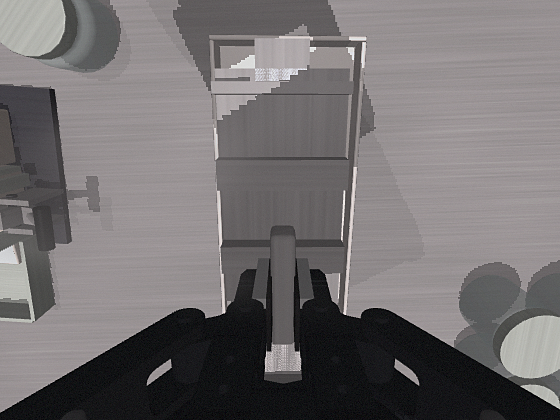

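View pics/s21.png

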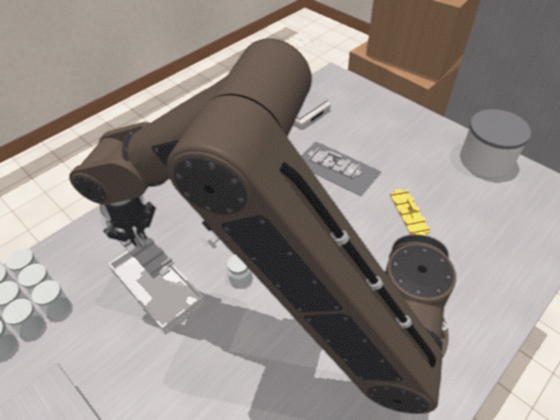

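```bash
python3 -m creep '[[[0.002,0.04,0],0.006,-1],[[0,0.05,0],0,-1],[[0,0.03,0],0,-1],[[0,0.02,0],0,-1],[[0,0.015,0],0,-1],[[0,0.008,0],0,-1],[[0,0,0],0,-1]]' 
python3 -c "
from h import *
to([.5615,.353,.03],1.53);snap('wrist','w22.png')"
```

```text
clock: 25.18
eef_pos: [0.5617, 0.3534, 0.04]
tool_rot: [[0.999, 0.0, 0.045], [-0.045, -0.0, 0.999], [0.0, -1.0, -0.0]]
ft_force: [-0.1, 0.3, -3.1]
gripper_width: 0.0086
t 25.18 tcp [0.5617 0.3534 0.04  ] press [-0.0309  0.3496  0.04  ] zang 1.5258 w 0.0086 F [-0.1  0.3 -3.1] j [ 0.46  0.76  1.61 -0.    0.77 -1.06]
shift tool [-0.0002  0.01   -0.0004] dworld [-0.0002 -0.0004 -0.01  ]
turn -0.0042
```

View pics/w22.png

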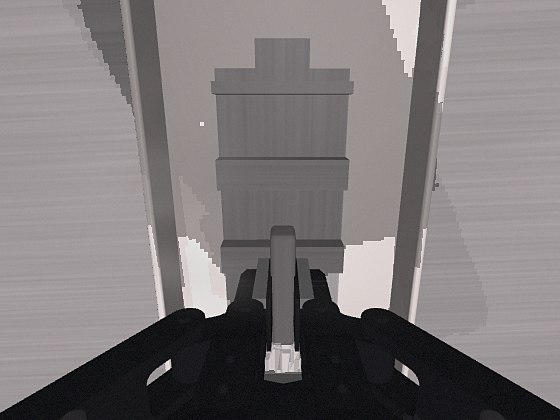

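Centred between the tray walls. Lower until there is contact, then release.

```bash
python3 -m creep '[[[0,0.005,0],0,-1],[[0,0.004,0],0,-1],[[0,0.002,0],0,-1],[[0,0,0],0,-1]]' 
python3 -c "
from h import *
st()"
```

```text
clock: 25.72
eef_pos: [0.5617, 0.3532, 0.0304]
tool_rot: [[0.999, 0.001, 0.045], [-0.045, 0.0, 0.999], [0.001, -1.0, 0.0]]
ft_force: [-3.9, -3.9, 10.5]
gripper_width: 0.0086
t 25.73 tcp [0.5617 0.3532 0.0304] press [-0.0309  0.3494  0.0304] zang 1.5259 w 0.0086 F [-3.9 -3.9 10.5] j [ 0.46  0.78  1.61 -0.    0.75 -1.06]
```

```bash
python3 -m creep '[[[0,0,0],0,-0.2],[[0,0,0],0,-0.2],[[0,0,0],0,-0.2],[[0,-0.02,0],0,-0.2],[[0,-0.05,0],0,-0.2],[[0,-0.06,0],0,-0.2],[[0,-0.03,0],0,0],[[0.06,0,0],0,0],[[0,0,0],0,0]]' 
python3 -c "
from h import *
st();d=snap('wrist','w23.png');print(robot.find_in('used_plate_grip','wrist'));
for p in [(.5615,.353,.045)]: print(proj(d,p))
d=snap('top','t23.png',(380,120,470,245),6)"
```

```text
clock: 26.85
eef_pos: [0.6243, 0.3499, 0.1904]
tool_rot: [[0.999, 0.003, 0.047], [-0.047, 0.001, 0.999], [0.003, -1.0, 0.001]]
ft_force: [0.4, -0.4, 0.2]
gripper_width: 0.0426
t 26.85 tcp [0.6243 0.3499 0.1904] press [0.0316 0.3528 0.1904] zang 1.5242 w 0.0426 F [ 0.4 -0.4  0.2] j [ 0.42  0.66  1.36 -0.    1.12 -1.11]
[{'xy': [283.1, 105.5], 'confidence': 0.58}]
[283.40105921 122.29109115]
```

View pics/w23.png

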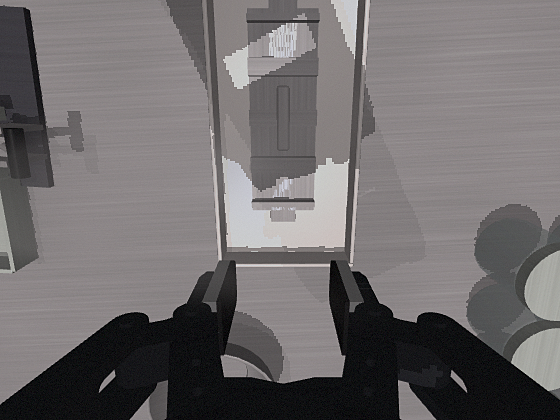

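View pics/t23.png

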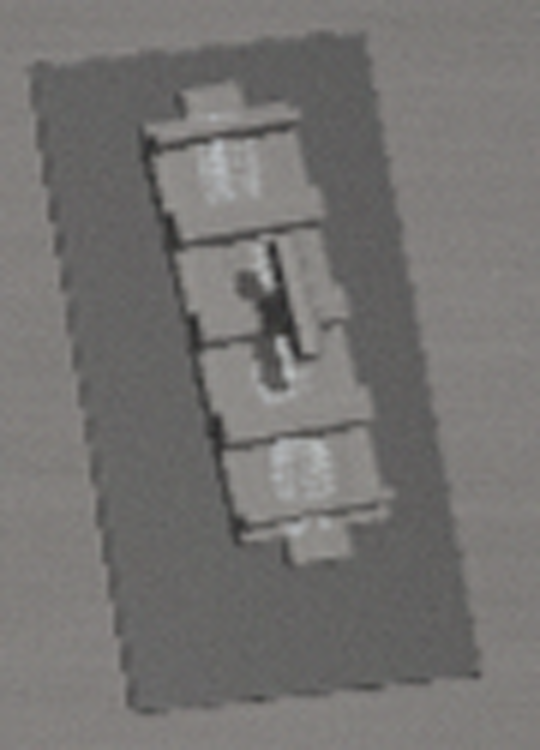

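The used plate lies flat in the wash tray with its handle at (283,118). Candidates for the clean plate in the top view:
- The grey plate on the mat at (424,173), which is the right one.
- The yellow look-alike at (425,306), off the mat.
- The used plate in the tray.

The close crop t23 confirms the grey plate is on the grey mat and hasn't moved.

```bash
python3 -m creep '[[[-0.006,0,-0.05],0,0],[[-0.006,0,-0.06],0,0],[[-0.006,0,-0.06],0,0],[[-0.006,0,-0.06],0,0],[[-0.006,0,-0.06],0,0],[[-0.006,0,-0.06],0,0],[[-0.006,0,-0.06],0,0],[[-0.006,0,-0.06],0,0],[[-0.006,0,-0.06],0,0],[[-0.006,0,-0.06],0,0]]' 
python3 -m creep '[[[-0.006,0,-0.06],0.1,0],[[-0.006,0,-0.06],0.18,0],[[0,0,0],0.18,0],[[0,0,0],0.18,0],[[0,0,0],0.18,0],[[0,0,0],0.18,0],[[0,0,0],0.18,0],[[0,0,0],0.18,0],[[0,0,0],0.18,0],[[0,0,0],0.18,0]]' 
python3 -m creep '[[[0,0,0],0.18,0],[[0,0,0],0.18,0],[[0,0,0],0.18,0],[[0,0,0],0.18,0],[[0,0,0],0.18,0],[[0,0,0],0.18,0],[[0,0,0],0.09,0],[[0,0,0],0,0]]' 
python3 -c "
from h import *
to([.518,-.358,.15],-1.37);d=snap('wrist','w24.png');print(proj(d,[.518,-.358,.045]),robot.find_in('clean_plate_grip','wrist'))
"
```

```text
clock: 28.25
eef_pos: [0.5343, -0.2371, 0.1897]
tool_rot: [[0.999, 0.0, 0.044], [-0.044, -0.0, 0.999], [0.0, -1.0, -0.0]]
ft_force: [1.0, 0.7, 0.4]
gripper_width: 0.0423
clock: 29.5
eef_pos: [0.5117, -0.3532, 0.1895]
tool_rot: [[-0.198, 0.0, 0.98], [-0.98, 0.0, -0.198], [-0.0, -1.0, 0.0]]
ft_force: [0.4, -0.1, 1.0]
gripper_width: 0.0428
clock: 30.5
eef_pos: [0.5118, -0.3534, 0.1895]
tool_rot: [[-0.978, 0.0, 0.207], [-0.207, -0.0, -0.978], [-0.0, -1.0, 0.0]]
ft_force: [0.7, -0.3, -0.2]
gripper_width: 0.0427
t 30.5 tcp [ 0.5118 -0.3534  0.1895] press [-0.0058 -0.3585  0.1895] zang -1.3626 w 0.0427 F [ 0.7 -0.3 -0.2] j [-0.71  0.53  1.61  0.    1.    0.65]
shift tool [-0.0051  0.0395  0.0058] dworld [ 0.0062 -0.0046 -0.0395]
turn 0.0074
[288.33020028 192.54450142] [{'xy': [270.5, 376.9], 'confidence': 0.78}, {'xy': [289.4, 173.3], 'confidence': 0.65}]
```

View pics/w24.png

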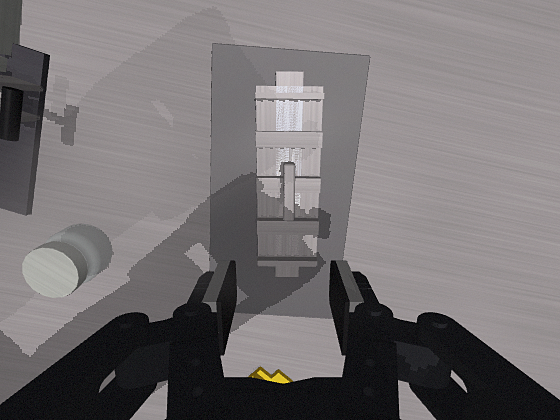

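```bash
python3 -m creep '[[[-0.005,0.04,0.006],0.007,0],[[0,0.04,0],0,0],[[0,0.03,0],0,0],[[0,0,0],0,0]]' 
python3 -c "
from h import *
to([.518,-.358,.030],-1.37);d=snap('wrist','w25.png');print(proj(d,[.518,-.358,.051]))
"
```

```text
clock: 31.1
eef_pos: [0.5173, -0.3583, 0.0773]
tool_rot: [[-0.98, -0.003, 0.2], [-0.2, 0.002, -0.98], [0.002, -1.0, -0.003]]
ft_force: [-0.3, -0.7, 0.6]
gripper_width: 0.0427
t 31.1 tcp [ 0.5173 -0.3583  0.0773] press [ 2.000e-04 -3.628e-01  7.730e-02] zang -1.3695 w 0.0427 F [-0.3 -0.7  0.6] j [-0.71  0.68  1.68 -0.    0.79  0.66]
shift tool [-0.0008  0.0473 -0.    ] dworld [ 0.0007  0.0003 -0.0473]
turn 0.0005
[281.03746508 252.93959166]
```

View pics/w25.png

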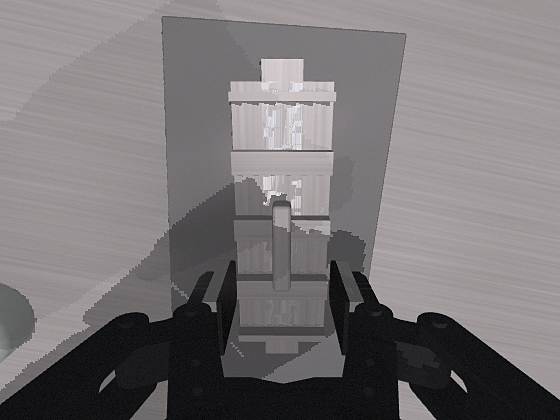

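```bash
python3 -m creep '[[[-0.003,0.025,0],0,0],[[0,0.022,0],0,0],[[0,0,0],0,0],[[0,0,0],0,-1],[[0,0,0],0,-1],[[0,0,0],0,-1],[[0,0,0],0,-1]]' 60
python3 -c "
from h import *
st();d=snap('wrist','w26.png')
"
```

```text
clock: 32.02
eef_pos: [0.5215, -0.3589, 0.0337]
tool_rot: [[-0.98, 0.002, 0.199], [-0.199, -0.001, -0.98], [-0.001, -1.0, 0.002]]
ft_force: [-0.4, 0.9, 7.8]
gripper_width: 0.0085
t 32.02 tcp [ 0.5215 -0.3589  0.0337] press [ 0.0044 -0.3629  0.0337] zang -1.3709 w 0.0085 F [-0.4  0.9  7.8] j [-0.71  0.74  1.7  -0.    0.7   0.66]
```

View pics/w26.png

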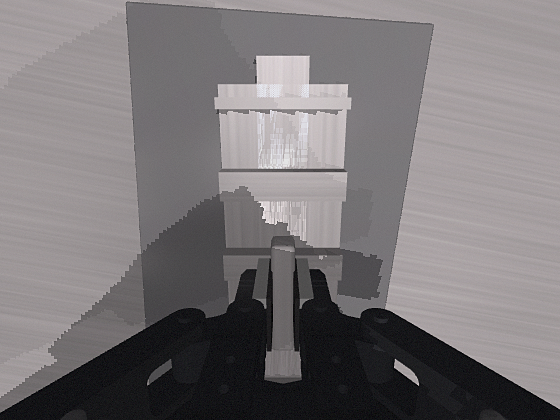

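```bash
python3 -m creep '[[[0,-0.01,0],0,-1],[[0,-0.02,0],0,-1],[[0,-0.04,0],0,-1],[[0,-0.05,0],0,-1],[[0,-0.05,0],0,-1],[[0,0,0],0,-1]]' 
python3 -c "
from h import *
to(p2w(0,0,.2),PA); snap('wrist','w27.png')
snap('top','t27.png')"
```

```text
clock: 32.83
eef_pos: [0.5219, -0.3592, 0.2066]
tool_rot: [[-0.98, 0.006, 0.199], [-0.199, -0.005, -0.98], [-0.004, -1.0, 0.006]]
ft_force: [-0.4, 0.7, -4.2]
gripper_width: 0.0087
t 32.83 tcp [ 0.5219 -0.3592  0.2066] press [ 0.0049 -0.3632  0.2066] zang -1.3708 w 0.0087 F [-0.4  0.7 -4.2] j [-0.71  0.52  1.57 -0.    1.04  0.66]
shift tool [-0.1048  0.0051 -0.3479] dworld [ 0.0336  0.3617 -0.0066]
turn -1.2648
```

View pics/w27.png

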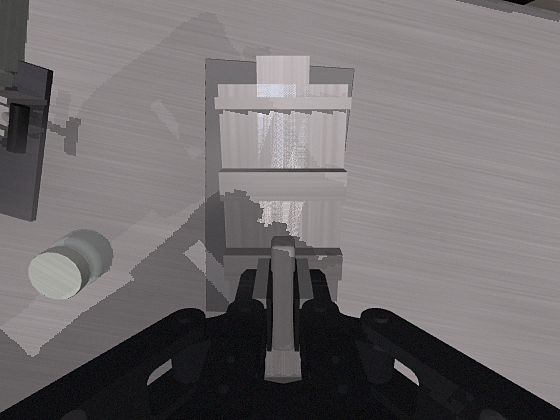

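View pics/t27.png

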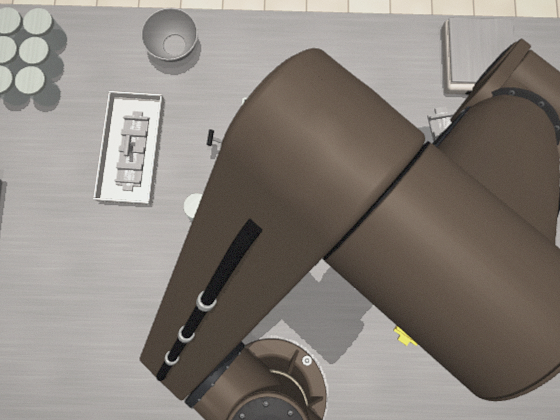

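Run:
```python
from h import *
from scipy.optimize import least_squares
s=robot.sense(); d=robot.read_camera("wrist"); R=np.array(s["tool_rot"]); p=np.array(s["eef_pos"])
def pr(X): return proj(d,p+R@np.array(X))
print("tcp px",pr((0,0,0)))
for nm,b,rib,end,dxs in (("used",228,158,82,0),("clean",237,170,97,0)):
    # tool y positive down; bar top far end at x=dx-25, y=h-7 ; rib tops y=h+25 far edges x=-42-r, -100
    def f(q):
        dx,h,r=q
        return [pr((dx-.025,h-.007,0))[1]-b, pr((dx-.042-r,h+.025,0))[1]-rib, pr((dx-.1,h+.025,0))[1]-end]
    r=least_squares(f,[0,-.015,.005]); print(nm,np.round(r.x,4),np.round(r.fun,2))
```

```text
tcp px [280.91140239 277.75826436]
used [0.0115 0.0371 0.0157] [0. 0. 0.]
clean [0.0192 0.0439 0.0151] [-0.  0.  0.]
```

Run:
```python
import cv2
a=cv2.imread("pics/w18.png")[20:260,180:380];b=cv2.imread("pics/w27.png")[20:260,180:380]
cv2.imwrite("pics/cmp.png",cv2.resize(cv2.hconcat([a,b]),None,fx=2,fy=2.4))
```

```text
(no output)
```

View pics/cmp.png

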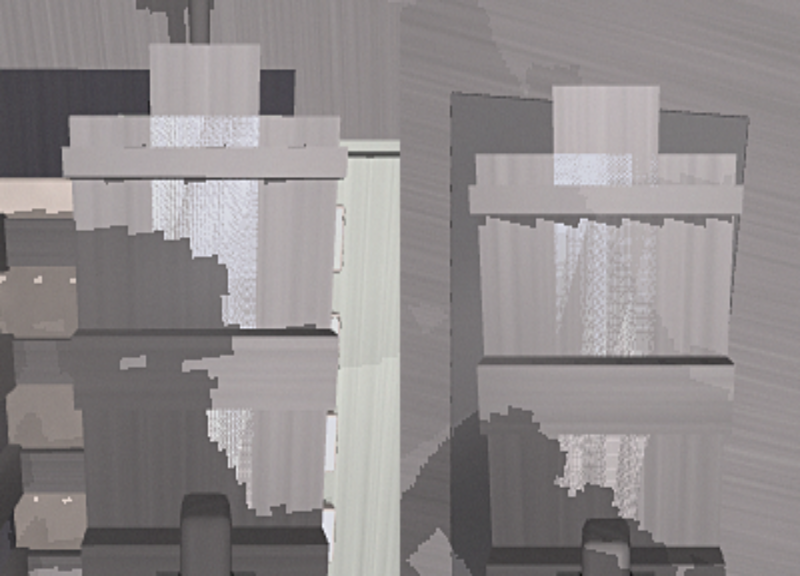

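Run:
```python
from h import *
from scipy.optimize import least_squares
s=robot.sense(); d=robot.read_camera("wrist"); R=np.array(s["tool_rot"]); p=np.array(s["eef_pos"])
def pr(X): return proj(d,p+R@np.array(X))
for nm,b,rf,rn,r0,ef,en,wd in (("used",226,160,190,247,81,94,143),("clean",236.7,171.7,200,254.6,97,109,136)):
    def f(q):
        dx,h,w,e1,e2=q; y=h+.025
        return [pr((dx-.025,h+.007,0))[1]-b, pr((dx-.042-w,y,0))[1]-rf,pr((dx-.042+w,y,0))[1]-rn,pr((dx-w,y,0))[1]-r0,
          pr((dx-e1,y,0))[1]-ef,pr((dx-e2,y,0))[1]-en, pr((dx-e1,y,.03))[0]-pr((dx-e1,y,-.03))[0]-wd]
    r=least_squares(f,[0,-.015,.008,.09,.085]); print(nm,np.round(r.x,4),np.round(r.fun,2))
```

```text
used [-0.0032 -0.0136  0.007   0.0822  0.0771] [-1.68  0.44  0.9   0.47  0.04  0.    0.35]
clean [ 0.0032 -0.0082  0.007   0.0824  0.0774] [-2.51  0.83  1.33  0.51  0.07 -0.    0.65]
```

```bash
python3 -m creep '[[[0,0,0],-0.1,-1],[[0,0,0],-0.18,-1],[[0,0,0],-0.18,-1],[[0,0,0],-0.18,-1],[[0,0,0],-0.18,-1],[[0,0,0],-0.18,-1],[[0,0,0],-0.18,-1],[[0,0,0],-0.083,-1],[[0,0,0],0,-1]]' 
python3 -c "
from h import *
to(p2w(.0018,.0057,.2),-.108)"
```

```text
clock: 34.15
eef_pos: [0.5206, -0.3582, 0.2004]
tool_rot: [[-0.108, -0.002, 0.994], [-0.994, 0.002, -0.108], [-0.001, -1.0, -0.002]]
ft_force: [0.4, 0.2, -4.1]
gripper_width: 0.0087
t 34.15 tcp [ 0.5206 -0.3582  0.2004] press [ 0.0035 -0.3623  0.2004] zang -0.1086 w 0.0087 F [ 0.4  0.2 -4.1] j [-0.71  0.53  1.57 -0.    1.04 -0.6 ]
shift tool [-0.368   0.001  -0.0027] dworld [ 0.0373  0.3662 -0.0004]
turn -0.0006
```

```bash
python3 -m creep '[[[-0.04,0,0],0,-1],[[-0.06,0,-0.001],0,-1],[[-0.06,0,-0.001],0,-1],[[-0.06,0,-0.001],0,-1],[[-0.06,0,0],0,-1],[[-0.058,0,0],0,-1],[[-0.03,0,0],0,-1],[[0,0,0],0,-1]]' 
python3 -c "
from h import *
to(p2w(.0018,.0057,.12),-.108); snap('wrist','w28.png')"
```

```text
clock: 35.15
eef_pos: [0.5575, 0.0097, 0.2013]
tool_rot: [[-0.107, -0.001, 0.994], [-0.994, 0.0, -0.107], [-0.0, -1.0, -0.001]]
ft_force: [1.0, -1.5, -3.7]
gripper_width: 0.009
t 35.15 tcp [0.5575 0.0097 0.2013] press [0.0012 0.0073 0.2013] zang -0.107 w 0.009 F [ 1.  -1.5 -3.7] j [-0.1   0.43  1.76  0.    0.95  0.01]
shift tool [0.0016 0.0813 0.0007] dworld [ 0.0004 -0.0017 -0.0813]
turn 0.001
```

View pics/w28.png

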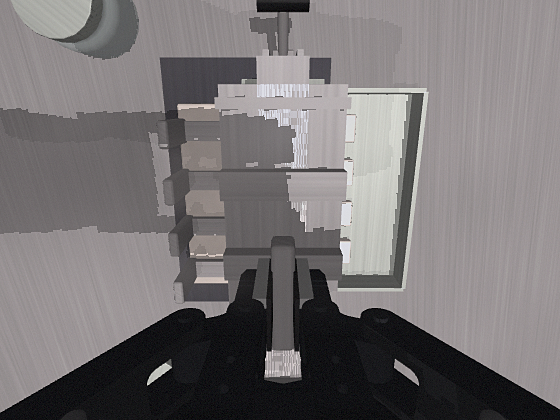

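```bash
python3 -m creep '[[[0.0016,0.03,0.0007],0,-1],[[0,0.03,0],0,-1],[[0,0.02,0],0,-1],[[0,0,0],0,-1]]' 
python3 -c "
from h import *
to(p2w(.0018,.0057,.09),-.108); snap('wrist','w29.png')"
```

```text
clock: 35.7
eef_pos: [0.5575, 0.0049, 0.1206]
tool_rot: [[-0.11, -0.003, 0.994], [-0.994, 0.0, -0.11], [0.0, -1.0, -0.003]]
ft_force: [-0.5, -0.7, -4.8]
gripper_width: 0.0087
t 35.7 tcp [0.5575 0.0049 0.1206] press [0.0017 0.0026 0.1206] zang -0.1103 w 0.0087 F [-0.5 -0.7 -4.8] j [-0.11  0.54  1.84 -0.    0.77  0.  ]
shift tool [-0.0031  0.0306  0.0002] dworld [ 0.0004  0.003  -0.0306]
turn -0.0023
```

View pics/w29.png

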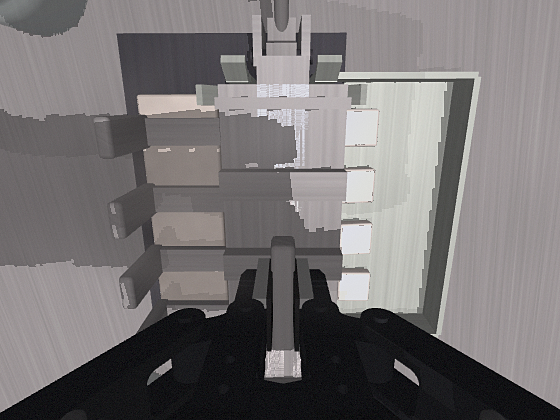

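```bash
python3 -m creep '[[[-0.003,0,0],-0.002,-1],[[0,0.008,0],0,-1],[[0,0,0],0,-1]]' 
python3 -c "
from h import *
to(p2w(.0018,.0057,.09),-.108)"
python3 -m creep '[[[0,0.006,0],0,-1],[[0,0.006,0],0,-1],[[0,0,0],0,-1]]' 
python3 -c "
from h import *
to(p2w(.0018,.0057,.09),-.108); snap('wrist','w30.png')"
```

```text
clock: 36.12
eef_pos: [0.5583, 0.0091, 0.1137]
tool_rot: [[-0.106, -0.0, 0.994], [-0.994, -0.0, -0.106], [0.0, -1.0, -0.0]]
ft_force: [0.0, -0.1, -4.9]
gripper_width: 0.0088
t 36.12 tcp [0.5583 0.0091 0.1137] press [0.0021 0.0068 0.1137] zang -0.1059 w 0.0088 F [ 0.  -0.1 -4.9] j [-0.1   0.55  1.84 -0.    0.75  0.  ]
shift tool [ 0.0011  0.0237 -0.0003] dworld [-0.0004 -0.0011 -0.0237]
turn 0.0021
clock: 36.5
eef_pos: [0.5583, 0.009, 0.1014]
tool_rot: [[-0.106, -0.001, 0.994], [-0.994, 0.0, -0.106], [0.0, -1.0, -0.001]]
ft_force: [0.4, 0.1, -4.3]
gripper_width: 0.0083
t 36.5 tcp [0.5583 0.009  0.1014] press [0.0021 0.0068 0.1014] zang -0.106 w 0.0083 F [ 0.4  0.1 -4.3] j [-0.1   0.56  1.85 -0.    0.73  0.  ]
shift tool [ 0.0011  0.0114 -0.0003] dworld [-0.0004 -0.001  -0.0114]
turn 0.002
```

View pics/w30.png

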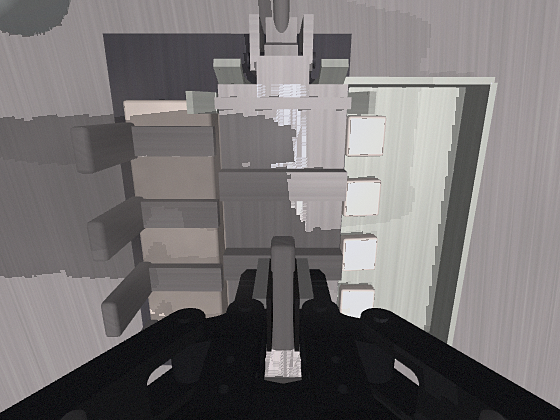

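```bash
python3 -m creep '[[[0.001,0.005,0],0.002,-1],[[0,0.004,0],0,-1],[[0,0.002,0],0,-1],[[0,0,0],0,-1]]' 
python3 -c "
from h import *
to(p2w(.0018,.0057,.09),-.108); snap('wrist','w31.png')"
```

```text
clock: 37.05
eef_pos: [0.5584, 0.008, 0.0908]
tool_rot: [[-0.108, -0.0, 0.994], [-0.994, -0.0, -0.108], [0.0, -1.0, -0.0]]
ft_force: [-0.2, -1.2, -4.5]
gripper_width: 0.0084
t 37.05 tcp [0.5584 0.008  0.0908] press [0.0023 0.0057 0.0908] zang -0.1081 w 0.0084 F [-0.2 -1.2 -4.5] j [-0.1   0.58  1.86 -0.    0.7   0.  ]
shift tool [ 0.      0.0008 -0.0005] dworld [-0.0005  0.     -0.0008]
turn -0.0001
```

View pics/w31.png

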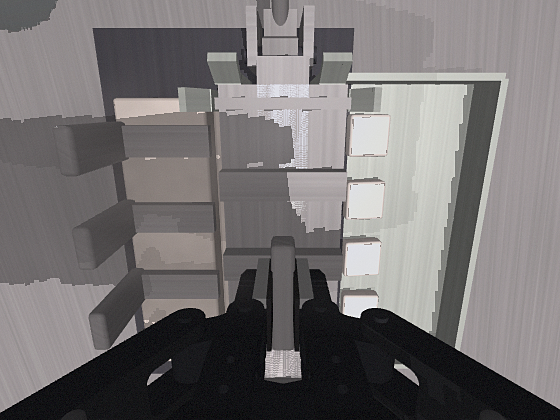

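Entering the guides freely. I'll go lower in small steps.

```bash
python3 -m creep '[[[0,0.002,0],0,-1],[[0,0.002,0],0,-1],[[0,0,0],0,-1]]' 
python3 -c "
from h import *
st()"
python3 -m creep '[[[0,0.002,0],0,-1],[[0,0,0],0,-1]]' 
python3 -c "
from h import *
st()"
```

```text
clock: 37.48
eef_pos: [0.5589, 0.0078, 0.0884]
tool_rot: [[-0.108, 0.002, 0.994], [-0.994, -0.0, -0.108], [0.0, -1.0, 0.002]]
ft_force: [-4.0, -3.3, 12.9]
gripper_width: 0.008
t 37.48 tcp [0.5589 0.0078 0.0884] press [0.0028 0.0056 0.0884] zang -0.108 w 0.008 F [-4.  -3.3 12.9] j [-0.1   0.58  1.86 -0.    0.7   0.  ]
clock: 37.72
eef_pos: [0.5592, 0.0078, 0.088]
tool_rot: [[-0.108, 0.003, 0.994], [-0.994, -0.001, -0.108], [0.0, -1.0, 0.003]]
ft_force: [-9.2, -2.6, 32.3]
gripper_width: 0.0086
t 37.73 tcp [0.5592 0.0078 0.088 ] press [0.0031 0.0056 0.088 ] zang -0.1079 w 0.0086 F [-9.2 -2.6 32.3] j [-0.1   0.58  1.86 -0.    0.69  0.  ]
```

```bash
python3 -m creep '[[[0,-0.005,0],0,-1],[[0,0,0],0,-0.3],[[0,0,0],0,-0.3],[[0,0,0],0,-0.3],[[0,-0.02,0],0,-0.3],[[0,-0.05,0],0,0],[[0,-0.05,0],0,0],[[0.05,0,0],0,0],[[0.04,0,0],0,-1],[[0,0,0],0,-1]]' 
python3 -c "
from h import *
st(); d=snap('wrist','w32.png'); print([proj(d,p2w(0,0,z)).round(1) for z in (.082,.099)],robot.find_in('clean_plate_grip','wrist'))"
```

```text
clock: 38.98
eef_pos: [0.5485, -0.0835, 0.2099]
tool_rot: [[-0.111, 0.0, 0.994], [-0.994, -0.0, -0.111], [0.0, -1.0, 0.0]]
ft_force: [-0.0, 1.3, -0.4]
gripper_width: 0.0071
t 38.98 tcp [ 0.5485 -0.0835  0.2099] press [ 0.0022 -0.0863  0.2099] zang -0.1109 w 0.0071 F [-0.   1.3 -0.4] j [-0.27  0.42  1.76 -0.    0.97 -0.16]
[array([278.7,  90.5]), array([278.4,  89.4])] [{'xy': [13.4, 390.7], 'confidence': 0.82}, {'xy': [282.4, 96.7], 'confidence': 0.67}, {'xy': [341.2, 117.8], 'confidence': 0.52}]
```

View pics/w32.png

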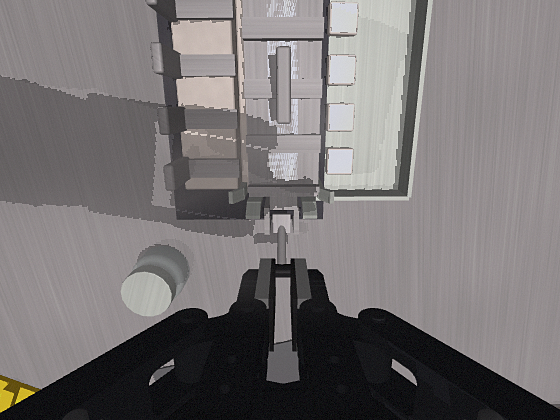

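```bash
python3 -m creep '[[[0.045,0,-0.002],-0.004,-1],[[0.047,0,0],0,-1],[[0,0.05,0],0,-1],[[0,0,0],0,-1]]' 
python3 -c "
from h import *
to(p2w(0,-.177,.067),PA);d=snap('wrist','w33.png'); print(proj(d,p2w(0,-.1513,.0757+.004)))"
```

```text
clock: 39.58
eef_pos: [0.5358, -0.1716, 0.1575]
tool_rot: [[-0.104, -0.006, 0.995], [-0.995, 0.003, -0.104], [-0.002, -1.0, -0.006]]
ft_force: [0.4, -1.1, 0.2]
gripper_width: -0.0002
t 39.58 tcp [ 0.5358 -0.1716  0.1575] press [-0.0012 -0.1752  0.1575] zang -0.1037 w -0.0002 F [ 0.4 -1.1  0.2] j [-0.43  0.49  1.79  0.    0.86 -0.32]
shift tool [0.002  0.0905 0.0017] dworld [ 0.001  -0.0019 -0.0905]
turn 0.0023
[284.58026577 187.90280955]
```

View pics/w33.png

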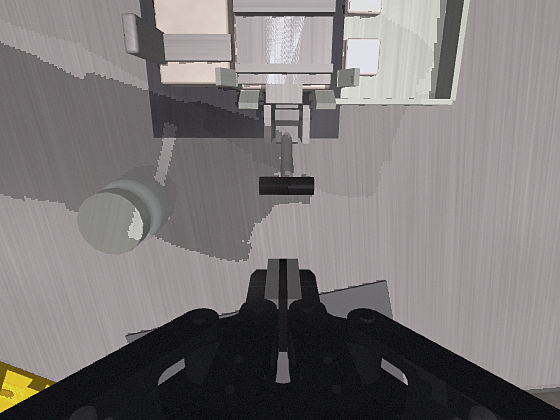

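Right knob at (287,186), where predicted (285,188), so this lever is still fully out. I'll descend outside it and push inward along the arc.

```bash
python3 -m creep '[[[0.002,0.045,0.001],0.002,-1],[[0,0.045,0],0,-1],[[0,0,0],0,-1],[[-0.009,-0.003,0],0,-1],[[-0.0085,-0.01,0],0,-1],[[-0.011,-0.008,0],0,-1],[[-0.0125,-0.005,0],0,-1],[[-0.0135,-0.002,0],0,-1],[[0,0,0],0,-1]]' 
python3 -c "
from h import *
to(p2w(0,-.111,.094),PA)"
```

```text
clock: 40.75
eef_pos: [0.5436, -0.1195, 0.0981]
tool_rot: [[-0.104, -0.0, 0.995], [-0.995, -0.0, -0.104], [0.0, -1.0, -0.0]]
ft_force: [0.6, 0.5, -0.7]
gripper_width: -0.0002
t 40.75 tcp [ 0.5436 -0.1195  0.0981] press [ 0.0011 -0.1226  0.0981] zang -0.1046 w -0.0002 F [ 0.6  0.5 -0.7] j [-0.34  0.57  1.86 -0.    0.72 -0.23]
shift tool [-0.0116  0.0041 -0.0011] dworld [ 0.0001  0.0117 -0.0041]
turn 0.0014
```

```bash
python3 -m creep '[[[-0.011,0.004,-0.001],0,-1],[[-0.005,0.001,0],0,-1],[[-0.003,0,0],0,-1],[[0,0,0],0,-1]]' 
python3 -c "
from h import *
to(p2w(0,-.103,.094),PA);d=snap('wrist','w34.png')"
```

```text
clock: 41.25
eef_pos: [0.5446, -0.1015, 0.0929]
tool_rot: [[-0.106, -0.0, 0.994], [-0.994, -0.0, -0.106], [0.0, -1.0, -0.0]]
ft_force: [0.9, 0.2, 0.3]
gripper_width: 0.0
t 41.25 tcp [ 0.5446 -0.1015  0.0929] press [ 0.0002 -0.1046  0.0929] zang -0.1058 w 0.0 F [0.9 0.2 0.3] j [-0.3   0.57  1.87 -0.    0.7  -0.2 ]
shift tool [-0.0016 -0.0011 -0.0002] dworld [-0.      0.0016  0.0011]
turn 0.0002
```

View pics/w34.png

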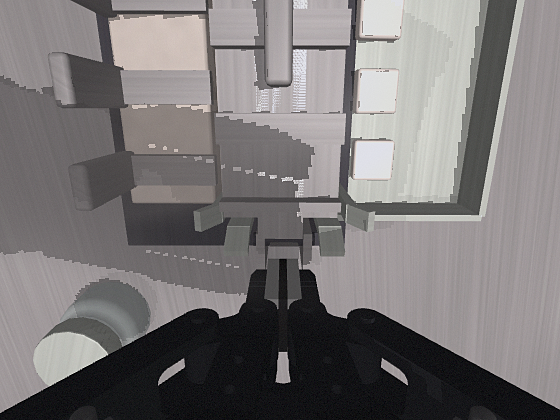

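```bash
python3 -m creep '[[[0,-0.04,0],0,-1],[[0.03,-0.025,0],0,-1],[[0.04,0,0],0,-1],[[0,0,0],0,-1]]' 
python3 -c "
from h import *
to(p2w(0,-.177,.067),PA);d=snap('wrist','w35.png'); print([proj(d,p2w(0,-.105-.055*np.sin(a),.046+.004+.055*np.cos(a))).round() for a in (1,.8,.6,.4,.2,0,-.2,-.35)])"
```

```text
clock: 41.8
eef_pos: [0.537, -0.1735, 0.1583]
tool_rot: [[-0.109, 0.001, 0.994], [-0.994, -0.001, -0.109], [0.001, -1.0, 0.001]]
ft_force: [0.5, 0.3, -0.1]
gripper_width: 0.0001
t 41.8 tcp [ 0.537  -0.1735  0.1583] press [ 0.0002 -0.1769  0.1583] zang -0.1089 w 0.0001 F [ 0.5  0.3 -0.1] j [-0.43  0.49  1.79 -0.    0.86 -0.32]
shift tool [ 0.      0.0913 -0.0003] dworld [-0.0002 -0.     -0.0913]
turn -0.0029
[array([282., 185.]), array([281., 177.]), array([281., 165.]), array([281., 150.]), array([281., 132.]), array([281., 112.]), array([281.,  91.]), array([281.,  75.])]
```

View pics/w35.png

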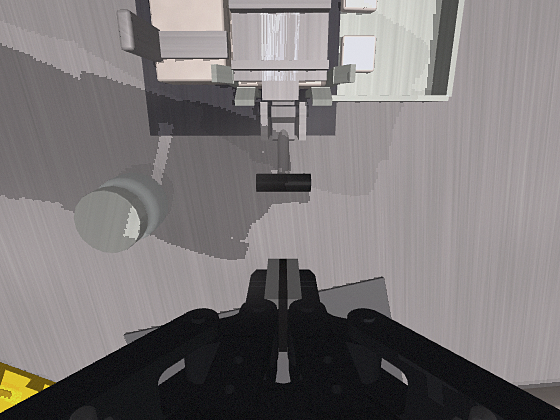

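```bash
python3 -m creep '[[[0.003,0.045,0],-0.002,-1],[[0,0.045,0],0,-1],[[0,0.011,0],0,-1],[[0,0,0],0,-1],[[-0.008,0,0],0,-1],[[-0.006,0,0],0,-1],[[0,0,0],0,-1]]' 
python3 -c "
from h import *
to(p2w(0,-.1595,.071),PA)"
```

```text
clock: 42.72
eef_pos: [0.5391, -0.1622, 0.0595]
tool_rot: [[-0.103, 0.004, 0.995], [-0.995, -0.004, -0.103], [0.004, -1.0, 0.004]]
ft_force: [-7.5, -17.8, 11.9]
gripper_width: -0.0002
t 42.73 tcp [ 0.5391 -0.1622  0.0595] press [ 0.0011 -0.1655  0.0595] zang -0.1029 w -0.0002 F [ -7.5 -17.8  11.9] j [-0.41  0.63  1.87 -0.    0.64 -0.3 ]
shift tool [-0.006  -0.0115 -0.0011] dworld [-0.0005  0.0061  0.0115]
turn 0.0031
```

```bash
python3 -m creep '[[[-0.003,-0.006,0],0.003,-1],[[-0.004,-0.006,0],0,-1],[[0,0,0],0,-1]]' 
python3 -c "
from h import *
to(p2w(0,-.1595,.071),PA);snap('wrist','w36.png')"
```

```text
clock: 43.1
eef_pos: [0.5398, -0.1535, 0.0706]
tool_rot: [[-0.106, 0.003, 0.994], [-0.994, -0.001, -0.106], [0.001, -1.0, 0.003]]
ft_force: [0.5, -2.8, 2.8]
gripper_width: 0.0003
t 43.1 tcp [ 0.5398 -0.1535  0.0706] press [ 0.0008 -0.1567  0.0706] zang -0.1066 w 0.0003 F [ 0.5 -2.8  2.8] j [-0.39  0.61  1.87 -0.    0.66 -0.29]
shift tool [ 0.0028 -0.0004 -0.0008] dworld [-0.0011 -0.0026  0.0004]
turn -0.0006
```

View pics/w36.png

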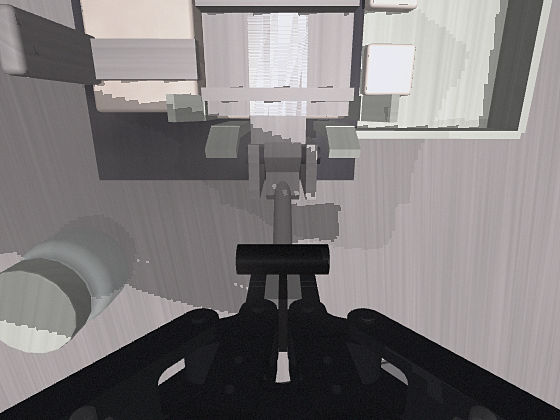

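```bash
python3 -m creep '[[[-0.0055,-0.0055,0],0,-1],[[-0.0055,-0.0055,0],0,-1],[[-0.0065,-0.003,0],0,-1],[[-0.0065,-0.003,0],0,-1],[[-0.007,-0.001,-0.001],0,-1],[[-0.007,-0.001,0],0,-1],[[0,0,0],0,-1]]' 
python3 -c "
from h import *
to(p2w(0,-.103,.088),PA);snap('wrist','w37.png')"
```

```text
clock: 44.02
eef_pos: [0.542, -0.1147, 0.0879]
tool_rot: [[-0.106, -0.0, 0.994], [-0.994, 0.0, -0.106], [-0.0, -1.0, -0.0]]
ft_force: [-0.2, -1.1, 0.7]
gripper_width: -0.0001
t 44.02 tcp [ 0.542  -0.1147  0.0879] press [-0.001  -0.118   0.0879] zang -0.1064 w -0.0001 F [-0.2 -1.1  0.7] j [-0.33  0.58  1.87  0.    0.69 -0.22]
shift tool [-0.015  -0.0001  0.001 ] dworld [0.0026 0.0148 0.0001]
turn -0.0004
```

View pics/w37.png

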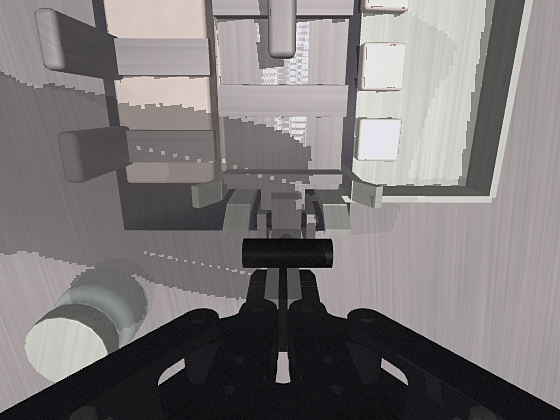

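Knob at (287,252) is moving with the finger. Continue to the stop.

```bash
python3 -m creep '[[[-0.006,0,0.001],0,-1],[[-0.006,0,0],0,-1],[[-0.003,0,0],0,-1],[[0,0,0],0,-1]]' 
python3 -c "
from h import *
to(p2w(0,-.103,.088),PA);snap('wrist','w38.png')"
python3 -m creep '[[[-0.002,0,0],0,-1],[[-0.001,0,0],0,-1],[[0,0,0],0,-1]]' 
python3 -c "
from h import *
to(p2w(0,-.103,.088),PA);snap('wrist','w39.png')"
```

```text
clock: 44.58
eef_pos: [0.5447, -0.1008, 0.088]
tool_rot: [[-0.106, -0.0, 0.994], [-0.994, -0.001, -0.106], [0.001, -1.0, 0.0]]
ft_force: [-2.5, -7.6, 0.5]
gripper_width: -0.0001
t 44.58 tcp [ 0.5447 -0.1008  0.088 ] press [ 0.0002 -0.1039  0.088 ] zang -0.1064 w -0.0001 F [-2.5 -7.6  0.5] j [-0.3   0.58  1.87 -0.    0.69 -0.19]
shift tool [-0.0009  0.     -0.0002] dworld [-0.0001  0.0009 -0.    ]
turn -0.0004
clock: 45.0
eef_pos: [0.5449, -0.0999, 0.088]
tool_rot: [[-0.106, 0.0, 0.994], [-0.994, -0.003, -0.106], [0.003, -1.0, 0.0]]
ft_force: [-4.5, -22.2, -1.3]
gripper_width: -0.0003
t 45.0 tcp [ 0.5449 -0.0999  0.088 ] press [ 0.0003 -0.1029  0.088 ] zang -0.1064 w -0.0003 F [ -4.5 -22.2  -1.3] j [-0.3   0.58  1.87 -0.    0.69 -0.19]
shift tool [ 0.0001  0.     -0.0003] dworld [-0.0003 -0.0001 -0.    ]
turn -0.0004
```

View pics/w39.png

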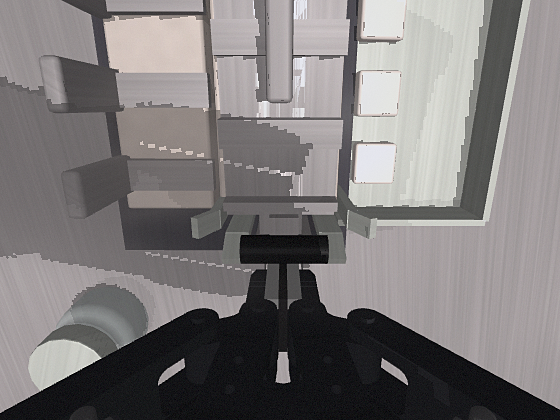

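```bash
python3 -m creep '[[[0.01,-0.03,0],0,-1],[[0,-0.05,0],0,-1],[[-0.04,-0.02,0],0,-1],[[-0.06,0,0],0,-1],[[-0.06,0,0],0,-1],[[-0.06,0,0],0,-1],[[-0.045,0,0],0,-1],[[-0.03,0,0],0,-1],[[0,0,0],0,-1]]' 
python3 -c "
from h import *
to(p2w(0,.180,.057),PA);d=snap('wrist','w40.png')"
```

```text
clock: 46.18
eef_pos: [0.5751, 0.188, 0.1877]
tool_rot: [[-0.104, -0.0, 0.995], [-0.995, 0.001, -0.104], [-0.001, -1.0, -0.0]]
ft_force: [0.2, -0.9, -1.0]
gripper_width: -0.0001
t 46.17 tcp [0.5751 0.188  0.1877] press [-1.000e-04  1.865e-01  1.877e-01] zang -0.1042 w -0.0001 F [ 0.2 -0.9 -1. ] j [0.21 0.51 1.66 0.   0.97 0.31]
shift tool [6.600e-03 1.307e-01 1.000e-04] dworld [-0.0006 -0.0065 -0.1307]
turn 0.0018
```

View pics/w40.png

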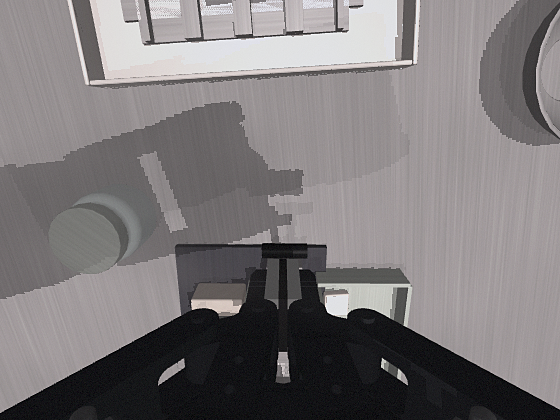

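```bash
python3 -m creep '[[[0.002,0.045,0],0.002,-1],[[0,0.045,0],0,-1],[[0,0.04,0],0,-1],[[0,0,0],0,-1]]' 
python3 -c "
from h import *
to(p2w(0,.170,.057),PA);d=snap('wrist','w41.png')"
```

```text
clock: 46.72
eef_pos: [0.574, 0.1824, 0.0558]
tool_rot: [[-0.11, -0.005, 0.994], [-0.994, -0.001, -0.11], [0.002, -1.0, -0.005]]
ft_force: [0.2, 0.2, 0.2]
gripper_width: -0.0004
t 46.73 tcp [0.574  0.1824 0.0558] press [-0.0007  0.1809  0.0558] zang -0.1103 w -0.0004 F [0.2 0.2 0.2] j [ 0.2   0.68  1.76 -0.    0.7   0.31]
shift tool [ 0.0109 -0.0012  0.0007] dworld [-0.0005 -0.0109  0.0012]
turn -0.0043
```

```bash
python3 -m creep '[[[0.006,0,0.001],-0.004,-1],[[0.005,0,0],0,-1],[[0,0,0],0,-1],[[0.003,-0.004,0],0,-1],[[0.0035,-0.006,0],0,-1],[[0.004,-0.006,0],0,-1],[[0,0,0],0,-1]]' 
python3 -c "
from h import *
to(p2w(0,.1595,.071),PA);d=snap('wrist','w42.png')"
```

```text
clock: 47.65
eef_pos: [0.5741, 0.162, 0.0746]
tool_rot: [[-0.105, 0.001, 0.994], [-0.994, -0.0, -0.105], [-0.0, -1.0, 0.001]]
ft_force: [-0.1, 1.1, 0.7]
gripper_width: 0.0003
t 47.65 tcp [0.5741 0.162  0.0746] press [0.0016 0.1606 0.0746] zang -0.1051 w 0.0003 F [-0.1  1.1  0.7] j [ 0.16  0.64  1.77 -0.    0.72  0.27]
shift tool [ 0.0011  0.0036 -0.0016] dworld [-0.0017 -0.0009 -0.0036]
turn 0.0009
```

View pics/w42.png

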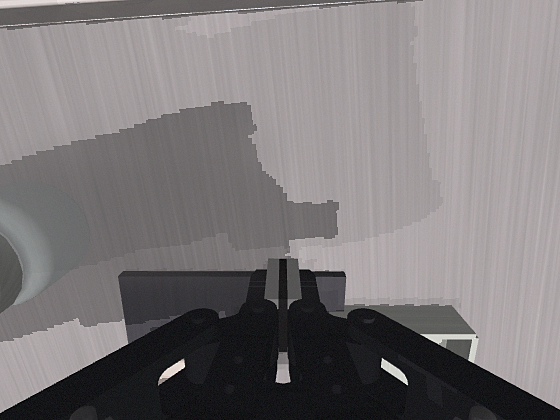

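```bash
python3 -m creep '[[[0.0076,-0.0015,-0.001],0,-1],[[0.007,-0.0055,0],0,-1],[[0.0065,-0.002,0],0,-1],[[0.0065,-0.002,0],0,-1],[[0,0,0],0,-1]]' 
python3 -c "
from h import *
to(p2w(0,.103,.088),PA)"
python3 -m creep '[[[0.007,-0.001,0],0,-1],[[0.007,-0.001,0],0,-1],[[0,0,0],0,-1]]' 
python3 -c "
from h import *
to(p2w(0,.103,.088),PA)"
python3 -m creep '[[[0.006,0,0],0,-1],[[0.006,0,0],0,-1],[[0,0,0],0,-1]]' 
python3 -c "
from h import *
to(p2w(0,.103,.088),PA)"
```

```text
clock: 48.32
eef_pos: [0.5705, 0.1348, 0.0855]
tool_rot: [[-0.105, 0.001, 0.994], [-0.994, 0.0, -0.105], [-0.0, -1.0, 0.001]]
ft_force: [0.4, 2.8, 0.9]
gripper_width: 0.0006
t 48.33 tcp [0.5705 0.1348 0.0855] press [0.0009 0.1332 0.0855] zang -0.105 w 0.0006 F [0.4 2.8 0.9] j [ 0.12  0.62  1.79 -0.    0.73  0.22]
shift tool [ 0.0302 -0.0025 -0.0009] dworld [-0.0041 -0.0299  0.0025]
turn 0.001
clock: 48.7
eef_pos: [0.5685, 0.1203, 0.0868]
tool_rot: [[-0.105, -0.0, 0.994], [-0.994, -0.0, -0.105], [0.0, -1.0, -0.0]]
ft_force: [1.0, 1.4, 0.9]
gripper_width: -0.0001
t 48.7 tcp [0.5685 0.1203 0.0868] press [0.0005 0.1185 0.0868] zang -0.1056 w -0.0001 F [1.  1.4 0.9] j [ 0.1   0.61  1.8  -0.    0.73  0.2 ]
shift tool [ 0.0155 -0.0012 -0.0005] dworld [-0.0021 -0.0154  0.0012]
turn 0.0004
clock: 49.08
eef_pos: [0.5671, 0.1086, 0.0868]
tool_rot: [[-0.105, -0.001, 0.994], [-0.994, -0.0, -0.105], [0.0, -1.0, -0.001]]
ft_force: [0.5, 3.2, -0.4]
gripper_width: -0.0002
t 49.08 tcp [0.5671 0.1086 0.0868] press [0.0003 0.1068 0.0868] zang -0.1055 w -0.0002 F [ 0.5  3.2 -0.4] j [0.07 0.61 1.81 0.   0.72 0.18]
shift tool [ 0.0038 -0.0012 -0.0003] dworld [-0.0007 -0.0037  0.0012]
turn 0.0005
```

```bash
python3 -m creep '[[[0.004,0,0],0,-1],[[0.002,0,0],0,-1],[[0,0,0],0,-1]]' 
python3 -c "
from h import *
to(p2w(0,.103,.088),PA)"
```

```text
clock: 49.45
eef_pos: [0.567, 0.1061, 0.0876]
tool_rot: [[-0.106, 0.002, 0.994], [-0.994, 0.004, -0.106], [-0.004, -1.0, 0.001]]
ft_force: [1.2, 30.5, 4.5]
gripper_width: 0.0002
t 49.45 tcp [0.567  0.1061 0.0876] press [0.0005 0.1043 0.0876] zang -0.1058 w 0.0002 F [ 1.2 30.5  4.5] j [0.07 0.6  1.82 0.01 0.72 0.17]
shift tool [ 0.0013 -0.0004 -0.0005] dworld [-0.0006 -0.0012  0.0004]
turn 0.0002
```

At the stop with 30 N. I'll retreat and look.

```bash
python3 -m creep '[[[-0.01,-0.03,0],0,-1],[[0,-0.055,0],0,-1],[[0.05,-0.05,0],0,-1],[[0.06,0,0],0,-1],[[0.055,0,0],0,-1],[[0,0,-0.05],0,-1],[[0,0,-0.04],0,-1],[[0,0,0],0,-1]]' 
python3 -c "
from h import *
st();d=snap('wrist','w43.png')
print([[proj(d,p2w(0,s*(.105+.055*np.sin(a)),.050+.055*np.cos(a))).round().tolist() for a in (-.35,-.23,-.1)] for s in (1,-1)], proj(d,p2w(0,0,.089)).round())
snap('side','s43.png')"
```

```text
clock: 50.45
eef_pos: [0.4592, -0.0361, 0.2164]
tool_rot: [[-0.105, -0.001, 0.994], [-0.994, -0.0, -0.105], [0.001, -1.0, -0.001]]
ft_force: [-0.4, 0.5, 0.6]
gripper_width: -0.0001
t 50.45 tcp [ 0.4592 -0.0361  0.2164] press [-0.0917 -0.0485  0.2164] zang -0.1055 w -0.0001 F [-0.4  0.5  0.6] j [-0.22  0.28  1.96 -0.    0.9  -0.12]
[[[420.0, 12.0], [423.0, 1.0], [425.0, -12.0]], [[395.0, 252.0], [395.0, 260.0], [395.0, 268.0]]] [401. 142.]
```

View pics/w43.png

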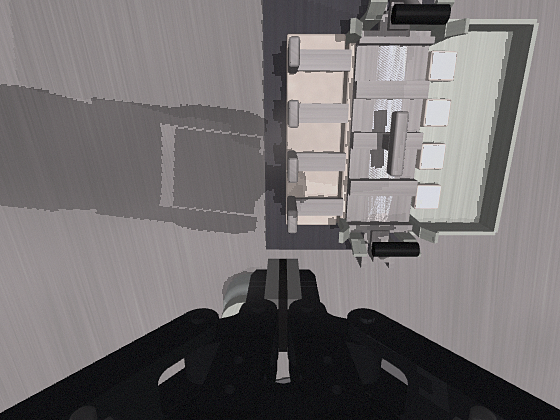

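View pics/s43.png

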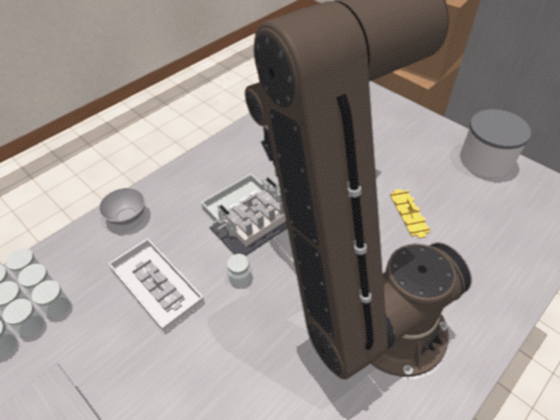

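```bash
python3 -c "
from h import *
print(robot.finish_job()); st()"
```

```text
the job is handed in; nothing more can be done
None
the job is handed in; nothing more can be done
```

I finished every step and handed the job in at about 50.5 s; the hand-in reports no verdict, so what follows rests on my own checks.

**What I did**
- **Tablets:** all four were present, and I pushed them out with the slides without touching them.
- **Used plate:** I swung both levers out to their stops and laid the plate flat in the wash tray.
- **Clean plate:** I set the grey plate from the mat on the open levers, released it, and swung both levers in to their stops. I left the yellow look-alike alone.

**What the last wrist and side pictures showed**
- **Levers:** both knobs were within about 2 px of where they should be fully inward. They stopped at 22 N and 30 N.
- **Clean plate:** the handle was within about 2 px of its expected spot in the bay.
- **Tablets and used plate:** four tablets lay in the catch tray and the used plate in the wash tray.
- **Jars and arm:** I touched neither jar. One showed in its place in the last side view. I saw the other only in part, so I did not check it again. The arm was clear of everything.

**What failed or disagreed**
- **First push on the right lever:** the finger slid over the knob on the way in. I repeated it lower, following the arc, and that worked.
- **Tab height:** the pictures put the tab tops at about 97 mm, where the text read as 97 mm for the point 15 mm below them.
- **Position disagreement:** the top and wrist cameras disagreed by about 2–3 mm, so I placed the clean plate by comparing it with how the used plate had been gripped.
- **Not measured directly:** I did not measure the clean plate's height on the open levers. I judged it from the contact height and the pictures.

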